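Heft the sample tins and stack them heaviest at the bottom

TASK

Clear the lab timer off the small raised stand and lay it flat on the notebook. The sealed sample tins look alike but hold different loads: heft them to find out how heavy each is, then stack all of them in one straight upright tower centred on the stand, the heaviest at the bottom and each lighter one above, so that the tower will not topple. Leave the other things on the bench where they are.

Things in the scene. Friction and masses are not known exactly. Their poses are not given: they have to be found in the camera images.
- tin_d_center (a point): one of the sealed sample tins, all alike to the eye: upright pale silver metal cylinder 60 mm in diameter, 44 mm tall, flat lid and flat base, dark seam, blue band. Its weight is hidden: tins weigh 90 to 880 g, any two differ by at least 130 g, contents do not shift. May be absent (None from the start). Point: the tin's centre, 22 mm above its base; z axis = tin's axis, up
- tin_k_center (a point): one of the sealed sample tins, all alike to the eye: upright pale silver metal cylinder 60 mm in diameter, 44 mm tall, flat lid and flat base, dark seam, blue band. Its weight is hidden: tins weigh 90 to 880 g, any two differ by at least 130 g, contents do not shift. May be absent (None from the start). Point: the tin's centre, 22 mm above its base; z axis = tin's axis, up
- tin_p_center (a point): one of the sealed sample tins, all alike to the eye: upright pale silver metal cylinder 60 mm in diameter, 44 mm tall, flat lid and flat base, dark seam, blue band. Its weight is hidden: tins weigh 90 to 880 g, any two differ by at least 130 g, contents do not shift. May be absent (None from the start). Point: the tin's centre, 22 mm above its base; z axis = tin's axis, up
- tin_t_center (a point): one of the sealed sample tins, all alike to the eye: upright pale silver metal cylinder 60 mm in diameter, 44 mm tall, flat lid and flat base, dark seam, blue band. Its weight is hidden: tins weigh 90 to 880 g, any two differ by at least 130 g, contents do not shift. May be absent (None from the start). Point: the tin's centre, 22 mm above its base; z axis = tin's axis, up
- tin_w_center (a point): one of the sealed sample tins, all alike to the eye: upright pale silver metal cylinder 60 mm in diameter, 44 mm tall, flat lid and flat base, dark seam, blue band. Its weight is hidden: tins weigh 90 to 880 g, any two differ by at least 130 g, contents do not shift. May be absent (None from the start). Point: the tin's centre, 22 mm above its base; z axis = tin's axis, up
- stand_seat (a point): centre of the top face of the narrow stand: a level round steel seat 44 mm in diameter, 50 mm above the bench, on a thin column with a round foot plate 100 mm in diameter; the stand is fixed to the bench. The tins are to be stacked on this seat, centred
- lab_timer_center (a point): white lab timer, flat square case 64 mm x 64 mm x 16 mm (18 mm over its buttons), which somebody left lying on the stand's seat; point: its centre, half-way up (8 mm above its underside); x and y axes run along its sides, z up
- log_book_top (a point): centre of the top face of the brown spiral notebook, which lies flat and fixed on the bench: 210 mm along its x axis, 150 mm along its y axis, the cover 10 mm above the bench (13 mm at the spiral)
- pen_a_center (a point): bystander: white and green pen, 145 mm long (along its y axis), 9 mm thick, lying on the bench among the tins, pointing roughly away from the robot; point at its centre. Leave it alone
- marker_a_center (a point): bystander: red and white marker pen, 135 mm long (along its y axis), 16 mm thick, lying on the bench between stand and tins, pointing roughly away from the robot; point at its centre. Leave it alone
- micropipette_center (a point): bystander: grey pipette, 237 mm long (along its y axis), 42 mm wide, 26 mm thick, lying on the bench behind the tins, roughly left to right; point at its centre. Leave it alone

How it is judged:
At the end, for the whole second after the job is handed in: timer flat on the notebook, centre 1 cm or more inside its edges; all tins present upright (0.1 rad) and at rest in one tower, within 12 mm of the seat's centre line, each above all heavier ones (sample_1 to 5: the tins from lightest to heaviest; which is which, hefting tells) (x of lab_timer_center in the frame of log_book_top between -0.09 and 0.09 m and y of lab_timer_center in the frame of log_book_top between -0.065 and 0.065 m and z of lab_timer_center in the frame of log_book_top between 0.004 and 0.014 m and angle between each of lab_timer_center, sample_1, sample_2, sample_3, sample_4, sample_5's own z axis and vertical below 0.1 rad and linear speed of each of lab_timer, sample_1, sample_2, sample_3, sample_4, sample_5 below 0.02 m/s and horizontal distance between each of sample_1, sample_2, sample_3, sample_4, sample_5 and stand_seat below 0.012 m and z of each of sample_1, sample_2, sample_3, sample_4, sample_5 in the frame of stand_seat above -0.005 m and z of sample_1 in the frame of sample_2 above 0.035 m and z of each of sample_1, sample_2 in the frame of sample_3 above 0.035 m and z of each of sample_1, sample_2, sample_3 in the frame of sample_4 above 0.035 m and z of each of sample_1, sample_2, sample_3, sample_4 in the frame of sample_5 above 0.035 m); the robot touches nothing.
It fails at once if a bystander (pen, marker or pipette) is shifted by more than 6 cm (distance of any of pen_a_center, marker_a_center, micropipette_center from where it was at the start of the episode above 0.06 m).
Of sample_2, sample_3, sample_4, sample_5 only 3 to 4 are there at a start; the rules pass over those that are not, and their reading is None.
At some moment in a run one of sample_1 may be knocked a few centimetres aside while the robot is not near it.
It also fails if it takes over 210 s, if anything falls off the work surface, if the arm or the gripper's body presses on something with over 40 N, if the wrist force passes 120 N, or if a joint passes its speed limit or range.

ROBOT

A 6-joint arm with a two-finger parallel gripper is mounted at the origin on a cart in front of the work surface, level with it; the furniture and walls round the work are solid. World frame = base frame: x ahead of the robot, y to its left, z up, the work surface at z = 0. Lengths are in m, angles in rad, forces in N, time in s.
With the tool pointing down it reaches from about 0.375 to 0.9 m from the base axis. Payload 3.1 kg.
Tool frame: the origin (TCP) lies at the very end of the fingers, on their centre line; the grasp point (between the pads) lies 19 mm behind it; z points along the fingers, y is the direction in which the jaws open and shut (so a half turn about z gives the same grasp; the last joint's range is limited). The gripper opens to 87 mm and grips with 3 to 60 N. Pads are 19 mm wide; open, the fingers measure 117 mm over their backs; the gripper's body (75 mm by 190 mm) begins 51 mm behind the grasp point.
Start: joints at [0.925, 0.527, 1.433, -0, 1.181, -0.178], TCP at [0.281, 0.558, 0.223] pointing down, gripper open.
Joint ranges: [-3.08, 3.08], [-0.75, 2.2], [0.22, 2.44], [-1.43, 4.57], [0, 2.65], [-2.85, 2.85]. Speed limits (rad/s): [2.79, 2.79, 3.14, 3.14, 3.14, 3.14].

INTERFACE

Orientations are given as a unit quaternion [x, y, z, w].
In Python, from rig import robot gives the robot as it stands. The module is installed in compiled form; this text tells all that it offers.
- The arm moves only by the tool send_rows, never from a script. Its argument "deltas" is a list of rows, each an object of numbers: "tx", "ty", "tz": the shift along the tool's x, y, z in cm; "rx", "ry", "rz": the turn, a rotation vector about the tool's x, y, z in rad. A call has 1 to 5 rows; each row is the pose to reach, as a shift and turn from the pose commanded when the call began, along the tool's axes at that moment; what a row does not reach only later rows make up. A row lasts 1/12 s, in which the tool goes at most 41.7 mm and 7.16 degrees, less where a joint would pass 70% of its speed; a pose out of reach is approached as far as the arm can. A call with a gripper value outside its range is refused whole. "claw" is the finger opening in cm, from 0 to 8.7, set as the call begins (left out, the last holds). The fingers move at their own pace and stop on an object; "squeeze" is the grip in N (left out, the last holds). Time passes only in rows, so rows that repeat a pose let the fingers close. It gives the time, the measured TCP pose, the force and the opening at its end, in the units of the state.
- robot.get_obs(): the state, without advancing time (a new reading comes with each control period).
- robot.camera(name): name is "side" or "top"; returns a dict with "color" (400x640x3 uint8, red, green, blue), "z_map" (400x640 float32, m along the optical axis (not along the pixel's ray), 0 where there is no reading), "intrinsics" (3x3 intrinsics, pixels), "distortion" ([k1, k2, p1, p2, k3] as OpenCV has them; the pictures are not rectified), "R" (3x3) and "t" (3): a world point X has camera coordinates R X + t. Camera axes: x right, y down, z forward; pixel columns grow to the right and rows downward; lengths in m; the calibration is good to about 2 mm. A picture is of the moment at which its call begins.
- robot.hand_in(): hands the job in, once; it reports no verdict.
Trained networks look in the newest picture that a camera, given by its name, has taken for a name from the list of things; names that differ only in an ending like _2 or _b are one class to them, and where a whole thing is asked for, a point or a joint stands for the part that bears it (a point fixed in the world has none). Each returns a list of dicts, best first, with "p" (0 to 1); they miss things now and then, are a little off and sometimes report something else, mostly with a low value. They report only what shows in the picture. A call takes as long as a camera call.
- robot.outline_of(label, camera): "pixels" (400x640 bool, what is visible of it) and "xy" ([column, row] in pixels, amid what is visible of it).
- robot.tip_of(label, camera): "xy" ([column, row] in pixels: a listed point, or the origin of a listed thing).
The state is a dict: "time": time; "q": joint angles; "joint_velocities": joint speeds; "joint_torque": joint torques, N m; "position": TCP position; "tool_rot": TCP orientation; "ft_force": force on the tool from outside, world axes, zero at the start; "moment": the same for the moment, N m; "grip_width": finger opening in m.
Only numpy, scipy, OpenCV 4.12 (cv2) and the standard library are available. Lean on these libraries where they do the work, as an engineer would, in place of code of your own. Each camera call takes 0.05 s, during which the arm holds its last target.

## Working session

There is one attempt and no reset: what is moved stays moved. The work goes in short steps, Python scripts to look and compute and a tool call to move; the robot and the scene stay as the last step left them, time stands still between calls to the robot, and variables do not carry over. Pictures are saved under pics/ and viewed, and the job is handed in when it is done.

Besides the shell and the picture viewer there is one more tool, called by a JSON object that holds its "fn" and its "kwargs". send_rows: Moves the arm, as the interface text tells. Its arguments: {"type":"object","properties":{"deltas":{"type":"array","items":{"type":"object","properties":{"tx":{"type":"number"},"ty":{"type":"number"},"tz":{"type":"number"},"rx":{"type":"number"},"ry":{"type":"number"},"rz":{"type":"number"}}}},"claw":{"type":"number"},"squeeze":{"type":"number"}},"required":["deltas"]}

```bash
ls; mkdir -p pics
python3 - <<'E'
from rig import robot
import cv2
o=robot.get_obs();print(o)
for n in("side","top"):
    c=robot.camera(n);cv2.imwrite(f"pics/{n}0.png",c["color"][:,:,::-1]);print(n,c["intrinsics"],c["distortion"],c["R"],c["t"])
    for l in ["tin_d_center","stand_seat","lab_timer_center","log_book_top","pen_a_center","marker_a_center","micropipette_center"]:
        print(l,[(round(d["p"],2),[round(float(v)) for v in d["xy"]]) for d in robot.tip_of(l,n)],[(round(d["p"],2),[round(float(v)) for v in d["xy"]]) for d in robot.outline_of(l,n)])
E
```

```text
pics
{'time': 0.0, 'q': array([ 9.25518913e-01,  5.28475982e-01,  1.43394269e+00, -3.07684824e-05,
        1.18133557e+00, -1.78521051e-01]), 'joint_velocities': array([-0.00054455,  0.00118269,  0.00160352, -0.00036307,  0.00090406,
       -0.00176512]), 'joint_torque': array([ 3.82306353e-04, -4.40041637e+01, -1.76591045e+01,  6.34381687e-02,
        5.82315295e-02, -1.49504476e-04]), 'position': array([0.28078614, 0.55754806, 0.22155273]), 'tool_rot': array([ 2.31259605e-01,  9.72891477e-01, -9.96097808e-04, -4.19661974e-04]), 'ft_force': array([-0.5295796 , -0.32559286, -0.49624715]), 'moment': array([ 0.03276601,  0.00775273, -0.01770325]), 'grip_width': 0.0873053546009898}
side [[518.29437205   0.         322.66856383]
 [  0.         518.29437205 192.59655554]
 [  0.           0.           1.        ]] [-0.04359329  0.          0.          0.          0.        ] [[ 0.85776286 -0.51361521  0.02103076]
 [-0.25304213 -0.45749764 -0.85244683]
 [ 0.44745118  0.72587556 -0.52239077]] [-0.49737253  0.22779883  1.17901694]
tin_d_center [(0.67, [244, 188])] [(0.72, [246, 188])]
stand_s
[... 460 characters left out ...]
1]
 [  0.           0.           1.        ]] [-0.00760834  0.          0.          0.          0.        ] [[ 0.00129924 -0.99996656  0.00807427]
 [-0.99593506 -0.00202112 -0.09005146]
 [ 0.09006476 -0.00792445 -0.99590438]] [-0.00335439  0.57278739  1.04616083]
tin_d_center [(0.78, [236, 244])] [(0.81, [235, 242]), (0.46, [232, 201])]
stand_seat [(0.63, [397, 229])] [(0.75, [387, 232])]
lab_timer_center [(0.94, [402, 224])] [(0.68, [398, 224])]
log_book_top [(0.82, [458, 247])] [(0.97, [459, 247])]
pen_a_center [(0.43, [257, 231])] [(0.57, [250, 233])]
marker_a_center [(0.67, [331, 237])] [(0.71, [334, 238])]
micropipette_center [(0.92, [251, 153])] [(0.75, [258, 155]), (0.18, [233, 244])]
```

View pics/side0.png

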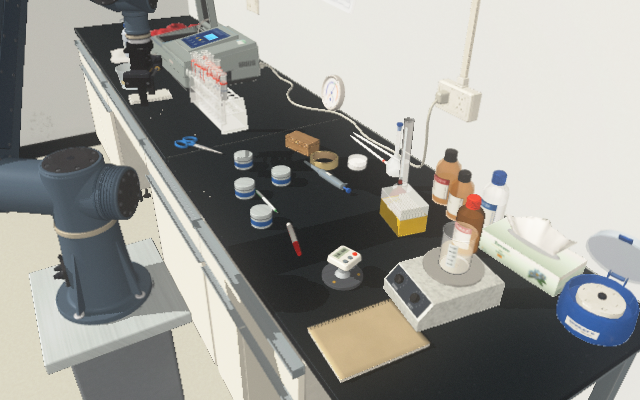

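View pics/top0.png

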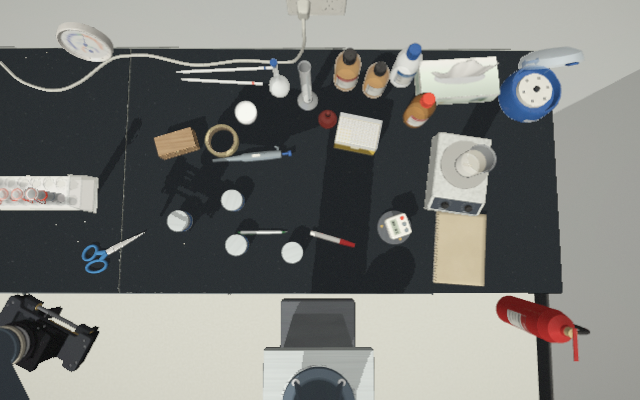

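Four tins show: top view (232,200), (179,221), (236,245), (292,252). The timer is at (398,226) on the stand and the notebook at (459,248). Next I localise them.

```bash
cat > h.py <<'E'
from rig import robot
import numpy as np, cv2
from scipy.optimize import least_squares
from scipy.spatial.transform import Rotation as Rn
def cloud(c):
    h,w=c["z_map"].shape
    u,v=np.meshgrid(np.arange(w),np.arange(h))
    p=cv2.undistortPoints(np.stack([u,v],-1).reshape(-1,1,2).astype(np.float64),c["intrinsics"],c["distortion"]).reshape(h,w,2)
    z=c["z_map"].astype(float)
    P=np.dstack([p[...,0]*z,p[...,1]*z,z])
    W=(P-c["t"])@c["R"]
    W[z<=0]=np.nan
    return W
def plane(c,uv,z):
    p=cv2.undistortPoints(np.array(uv,float).reshape(-1,1,2),c["intrinsics"],c["distortion"]).reshape(-1,2)
    d=np.c_[p,np.ones(len(p))]@c["R"]; o=-c["R"].T@c["t"]
    return o+d*((z-o[2])/d[:,2])[:,None]
def topcenter(W,xy,z,r=0.05,dz=0.008):
    """centroid of points near height z: (mean of min enclosing circle)"""
    m=(abs(W[...,2]-z)<dz)&(np.hypot(W[...,0]-xy[0],W[...,1]-xy[1])<r)
    P=W[m][:,:2].astype(np.float32)
    if len(P)<5: return None
    (cx,cy),rad=cv2.minEnclosingCircle(P.reshape(-1,1,2))
    return (cx,cy),rad,P.mean(0),len(P),np.median(W[m][:,2])
def proj(c,X):
    rv,_=cv2.Rodrigues(c["R"]);return cv2.projectPoints(np.array(X,float).reshape(-1,3),rv,c["t"],c["intrinsics"],c["distortion"])[0].reshape(-1,2)
E
python3 - <<'E'
from h import *
np.set_printoptions(precision=4,suppress=True)
T=robot.camera("top");S=robot.camera("side")
WT,WS=cloud(T),cloud(S)
g=plane(T,[(232,200),(179,221),(236,245),(292,252)],0.044)
for x in g:
    print(x[:2],"T",topcenter(WT,x,0.044),"S",topcenter(WS,x,0.044))
for n,c,W in(("top",T,WT),("side",S,WS)):
    for l in["lab_timer_center","log_book_top","stand_seat","marker_a_center","pen_a_center","micropipette_center"]:
        for d in robot.outline_of(l,n)[:1]:
            P=W[d["pixels"]];P=P[~np.isnan(P[:,0])]
            print(n,l,len(P),"med z",np.median(P[:,2]),"rect",cv2.minAreaRect(P[:,:2].astype(np.float32)),"mean",P.mean(0))
    g=plane(T,[(398,226)],0.066)[0]
    m=(W[...,2]>0.055)&(W[...,2]<.08)&(np.hypot(W[...,0]-g[0],W[...,1]-g[1])<.06)
    print(n,"timer cluster",cv2.minAreaRect(W[m][:,:2].astype(np.float32)),m.sum(),np.median(W[m][:,2]))
    # foot plate
    m=(W[...,2]>0.003)&(W[...,2]<.03)&(np.hypot(W[...,0]-g[0],W[...,1]-g[1])<.08)
    print("foot",cv2.minEnclosingCircle(W[m][:,:2].astype(np.float32).reshape(-1,1,2)),m.sum(),np.median(W[m][:,2]))
E
```

```text
[0.5784 0.2472] T ((0.580793023109436, 0.2481042444705963), 0.03015589341521263, array([0.5801, 0.2473], dtype=float32), 349, np.float64(0.044580907528632904)) S ((0.5764608979225159, 0.2524636387825012), 0.03482438623905182, array([0.5747, 0.246 ], dtype=float32), 190, np.float64(0.04450265873650322))
[0.5181 0.3966] T ((0.5203494429588318, 0.4008790850639343), 0.030687818303704262, array([0.5203, 0.3996], dtype=float32), 368, np.float64(0.044459248007318715)) S ((0.5182588696479797, 0.4026276171207428), 0.03474238142371178, array([0.5145, 0.3977], dtype=float32), 167, np.float64(0.04418451279566986))
[0.4504 0.233 ] T ((0.45177870988845825, 0.2336077243089676), 0.030682623386383057, array([0.4524, 0.2327], dtype=float32), 363, np.float64(0.04456818349396646)) S ((0.4501776695251465, 0.23440365493297577), 0.033526308834552765, array([0.4466, 0.2313], dtype=float32), 213, np.float64(0.0444596792173986))
[0.431  0.0744] T ((0.4314384162425995, 0.0740346908569336), 0.02992919459939003, array([0.4314, 0.074 ], dtype=float32), 352, np.float64(0.04465559625850876)) S ((0.42390692234039307
[... 2237 characters left out ...]
1303046103566885), 73.51585388183594) mean [ 0.4628 -0.0463  0.0146]
side pen_a_center 69 med z 0.008484734582500817 rect ((0.48538029193878174, 0.16501696407794952), (0.009140921756625175, 0.11317501217126846), 1.7335010766983032) mean [0.4847 0.1674 0.0083]
side micropipette_center 298 med z 0.019208035133755012 rect ((0.7110823392868042, 0.19567877054214478), (0.03414822742342949, 0.22541657090187073), 3.127511501312256) mean [0.706  0.1827 0.0191]
side timer cluster ((0.5019028782844543, -0.22364400327205658), (0.06513723731040955, 0.06353254616260529), 19.43840217590332) 536 0.06623190870478834
foot ((0.503826379776001, -0.2231406271457672), 0.07897526770830154) 840 0.010443715704476608
```

Run:
```python
from h import *
T=robot.camera("top");S=robot.camera("side")
a=cv2.resize(T["color"][180:300,340:500,::-1],None,fx=5,fy=5,interpolation=cv2.INTER_CUBIC)
b=cv2.resize(S["color"][225:385,290:440,::-1],None,fx=4,fy=4,interpolation=cv2.INTER_CUBIC)[:600]
cv2.imwrite("pics/ct.png",a);cv2.imwrite("pics/cs.png",b)
```

```text
(no output)
```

View pics/ct.png

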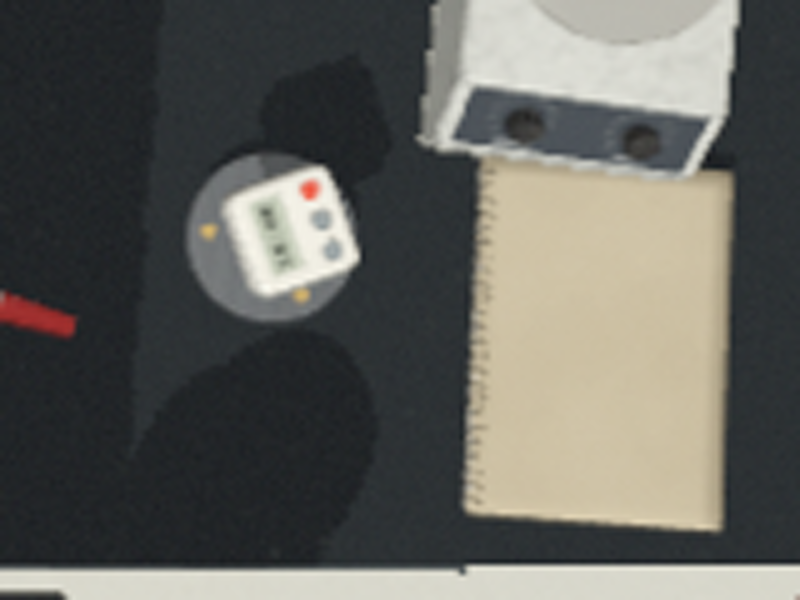

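View pics/cs.png

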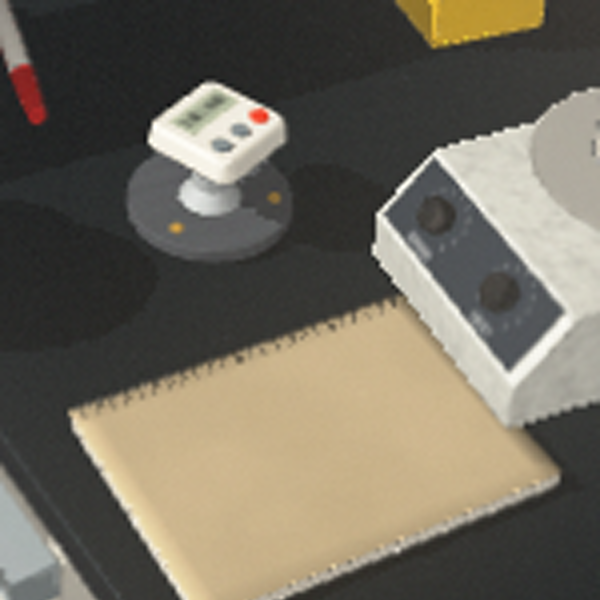

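Four tins are at about (0.58,0.247), (0.519,0.40), (0.451,0.233) and (0.430,0.074). The timer is at (0.504,-0.224), yaw about 19°. I'll write a move-planning helper and heft the tins first, since the arm is already on that side.

```bash
cat > mv.py <<'E'
import sys
from h import *
def delta(x,y,z,jaw):
    o=robot.get_obs();R0=Rn.from_quat(o["tool_rot"]);j=np.radians(jaw)
    ty=np.array([np.cos(j),np.sin(j),0]);tz=np.array([0,0,-1.]);R1=np.c_[np.cross(ty,tz),ty,tz]
    d=R0.inv().apply(np.array([x,y,z])-o["position"])*100
    r=(R0.inv()*Rn.from_matrix(R1)).as_rotvec()
    return o,d,r
def show():
    o=robot.get_obs();R0=Rn.from_quat(o["tool_rot"]).as_matrix()
    print("t%.2f pos %s jaw %.1f F %s M %s w %.1fmm"%(o["time"],o["position"].round(4),np.degrees(np.arctan2(R0[1,1],R0[0,1])),o["ft_force"].round(2),o["moment"].round(2),o["grip_width"]*1e3))
if __name__=="__main__":
    show();a=[float(v) for v in sys.argv[1:]]
    for i in range(0,len(a),4):
        o,d,r=delta(*a[i:i+4]);print(a[i:i+4],"t",d.round(2),"r",r.round(3))
E
python3 mv.py .519 .4 .12 63.2 .519 .4 .014 63.2
```

```text
t2.30 pos [0.2812 0.5581 0.2225] jaw 63.3 F [-0.05  0.37 -0.29] M [-0.04  0.02 -0.01] w 87.3mm
[0.519, 0.4, 0.12, 63.2] t [-28.35  -3.42  10.25] r [-0.     0.     0.001]
[0.519, 0.4, 0.014, 63.2] t [-28.35  -3.42  20.85] r [-0.     0.     0.001]
```

{"fn": "send_rows", "kwargs": {"deltas": [{"tx": -4},{"tx": -8},{"tx": -12,"ty": -1},{"tx": -15,"ty": -2},{"tx": -18,"ty": -2.5,"tz": 2}]}}

```text
schema error: expected keys tx, ty, tz, rx, ry, rz
```

{"fn": "send_rows", "kwargs": {"deltas": [{"tx": -3,"ty": -0.3,"tz": 2},{"tx": -6,"ty": -0.6,"tz": 4},{"tx": -9,"ty": -0.9,"tz": 7},{"tx": -10.35,"ty": -0.92,"tz": 8.25},{"tx": -10.35,"ty": -0.92,"tz": 8.25}]}}

```text
schema error: expected keys tx, ty, tz, rx, ry, rz
```

```bash
python3 mv.py .519 .4 .12 63.2 .519 .4 .014 63.2
python3 - <<'E'
from h import *
T=robot.camera("top");S=robot.camera("side")
a=cv2.resize(T["color"][120:280,140:340,::-1],None,fx=3,fy=3)
b=cv2.resize(S["color"][130:250,200:320,::-1],None,fx=4,fy=4)
cv2.imwrite("pics/a1.png",a);cv2.imwrite("pics/b1.png",b)
E
```

```text
t2.30 pos [0.2812 0.5581 0.2225] jaw 63.3 F [-0.05  0.37 -0.29] M [-0.04  0.02 -0.01] w 87.3mm
[0.519, 0.4, 0.12, 63.2] t [-28.35  -3.42  10.25] r [-0.     0.     0.001]
[0.519, 0.4, 0.014, 63.2] t [-28.35  -3.42  20.85] r [-0.     0.     0.001]
```

View pics/b1.png

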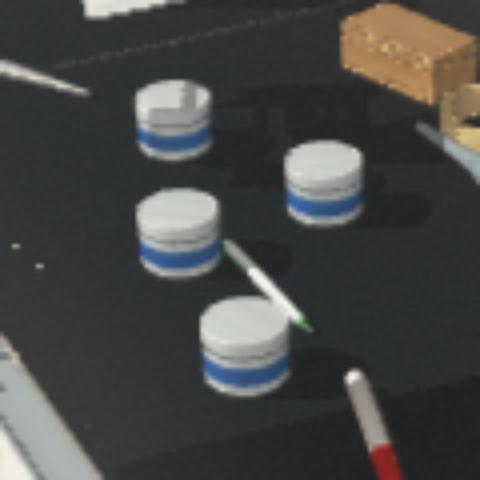

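Every row needs all six keys, so nothing moved. The picture shows four tins, with the pen running between the two front ones.

{"fn": "send_rows", "kwargs": {"deltas": [{"tx": -4,"ty": 0,"tz": 0,"rx": 0,"ry": 0,"rz": 0},{"tx": -8,"ty": 0,"tz": 0,"rx": 0,"ry": 0,"rz": 0},{"tx": -12,"ty": -1,"tz": 0,"rx": 0,"ry": 0,"rz": 0},{"tx": -15,"ty": -2,"tz": 1,"rx": 0,"ry": 0,"rz": 0},{"tx": -18,"ty": -2.5,"tz": 2,"rx": 0,"ry": 0,"rz": 0}]}}

```text
time: 2.82
position: [0.4322, 0.4533, 0.203]
tool_rot: [0.232, 0.973, 0.0, 0.0]
ft_force: [0.2, -0.2, 0.3]
grip_width: 0.0872
```

{"fn": "send_rows", "kwargs": {"deltas": [{"tx": -3,"ty": -0.3,"tz": 2,"rx": 0,"ry": 0,"rz": 0},{"tx": -6,"ty": -0.6,"tz": 4,"rx": 0,"ry": 0,"rz": 0},{"tx": -9,"ty": -0.9,"tz": 7,"rx": 0,"ry": 0,"rz": 0},{"tx": -10.35,"ty": -0.92,"tz": 8.25,"rx": 0,"ry": 0,"rz": 0},{"tx": -10.35,"ty": -0.92,"tz": 8.25,"rx": 0,"ry": 0,"rz": 0}]}}

```text
time: 3.23
position: [0.52, 0.397, 0.1163]
tool_rot: [0.233, 0.972, -0.002, -0.002]
ft_force: [-0.8, 0.7, -0.6]
grip_width: 0.087
```

```bash
python3 mv.py .519 .4 .12 63.2 .519 .4 .014 63.2
python3 - <<'E'
from h import *
T=robot.camera("top");S=robot.camera("side")
a=cv2.resize(T["color"][120:280,140:340,::-1],None,fx=3,fy=3)
b=cv2.resize(S["color"][100:250,180:330,::-1],None,fx=4,fy=4)
cv2.imwrite("pics/a1.png",a);cv2.imwrite("pics/b1.png",b)
E
```

```text
t3.23 pos [0.52   0.397  0.1163] jaw 63.0 F [-0.84  0.74 -0.6 ] M [-0.06 -0.04  0.01] w 87.0mm
[0.519, 0.4, 0.12, 63.2] t [ 0.23  0.22 -0.37] r [-0.005 -0.003 -0.003]
[0.519, 0.4, 0.014, 63.2] t [ 0.2   0.28 10.23] r [-0.005 -0.003 -0.003]
```

View pics/b1.png

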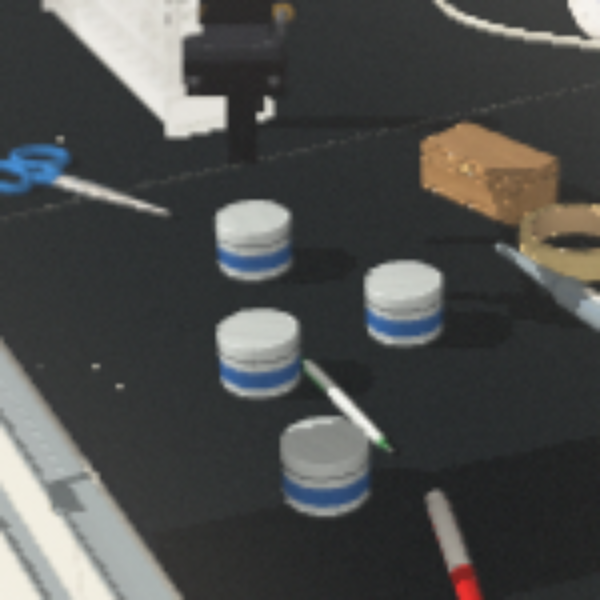

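```bash
python3 mv.py .519 .4 .014 63.2
```

```text
t3.33 pos [0.5184 0.4001 0.1197] jaw 63.2 F [-0.39  0.47  0.68] M [-0.04 -0.01 -0.02] w 86.8mm
[0.519, 0.4, 0.014, 63.2] t [-0.07  0.03 10.57] r [-0.001 -0.002 -0.   ]
```

{"fn": "send_rows", "kwargs": {"deltas": [{"tx": -0.07,"ty": 0,"tz": 3,"rx": 0,"ry": 0,"rz": 0},{"tx": -0.07,"ty": 0,"tz": 6,"rx": 0,"ry": 0,"rz": 0},{"tx": -0.07,"ty": 0,"tz": 9,"rx": 0,"ry": 0,"rz": 0},{"tx": -0.07,"ty": 0,"tz": 10.5,"rx": 0,"ry": 0,"rz": 0},{"tx": -0.07,"ty": 0,"tz": 10.5,"rx": 0,"ry": 0,"rz": 0}]}}

```text
time: 3.75
position: [0.516, 0.4003, 0.013]
tool_rot: [0.23, 0.973, -0.002, -0.002]
ft_force: [-1.3, -0.3, -0.5]
grip_width: 0.087
```

{"fn": "send_rows", "kwargs": {"deltas": [{"tx": 0,"ty": 0,"tz": 0,"rx": 0,"ry": 0,"rz": 0},{"tx": 0,"ty": 0,"tz": 0,"rx": 0,"ry": 0,"rz": 0},{"tx": 0,"ty": 0,"tz": 0,"rx": 0,"ry": 0,"rz": 0},{"tx": 0,"ty": 0,"tz": 0,"rx": 0,"ry": 0,"rz": 0},{"tx": 0,"ty": 0,"tz": 0,"rx": 0,"ry": 0,"rz": 0}], "claw": 5, "squeeze": 35}}

```text
time: 4.17
position: [0.5208, 0.4008, 0.0168]
tool_rot: [0.231, 0.973, 0.002, 0.001]
ft_force: [1.5, 4.3, 1.0]
grip_width: 0.0614
```

{"fn": "send_rows", "kwargs": {"deltas": [{"tx": 0,"ty": 0,"tz": 0,"rx": 0,"ry": 0,"rz": 0},{"tx": 0,"ty": 0,"tz": 0,"rx": 0,"ry": 0,"rz": 0},{"tx": 0,"ty": 0,"tz": 0,"rx": 0,"ry": 0,"rz": 0},{"tx": 0,"ty": 0,"tz": 0,"rx": 0,"ry": 0,"rz": 0},{"tx": 0,"ty": 0,"tz": 0,"rx": 0,"ry": 0,"rz": 0}]}}

```text
time: 4.58
position: [0.5211, 0.401, 0.0167]
tool_rot: [0.232, 0.973, 0.002, 0.001]
ft_force: [-1.0, 2.4, 6.2]
grip_width: 0.0593
```

{"fn": "send_rows", "kwargs": {"deltas": [{"tx": 0,"ty": 0,"tz": -1,"rx": 0,"ry": 0,"rz": 0},{"tx": 0,"ty": 0,"tz": -2.5,"rx": 0,"ry": 0,"rz": 0},{"tx": 0,"ty": 0,"tz": -4,"rx": 0,"ry": 0,"rz": 0},{"tx": 0,"ty": 0,"tz": -5,"rx": 0,"ry": 0,"rz": 0},{"tx": 0,"ty": 0,"tz": -5,"rx": 0,"ry": 0,"rz": 0}]}}

```text
time: 5.0
position: [0.5204, 0.3998, 0.0669]
tool_rot: [0.231, 0.973, 0.001, 0.001]
ft_force: [0.5, 1.5, -4.4]
grip_width: 0.0592
```

{"fn": "send_rows", "kwargs": {"deltas": [{"tx": 0,"ty": 0,"tz": 0,"rx": 0,"ry": 0,"rz": 0},{"tx": 0,"ty": 0,"tz": 0,"rx": 0,"ry": 0,"rz": 0},{"tx": 0,"ty": 0,"tz": 0,"rx": 0,"ry": 0,"rz": 0},{"tx": 0,"ty": 0,"tz": 0,"rx": 0,"ry": 0,"rz": 0},{"tx": 0,"ty": 0,"tz": 0,"rx": 0,"ry": 0,"rz": 0}]}}

```text
time: 5.42
position: [0.5191, 0.3994, 0.0642]
tool_rot: [0.231, 0.973, -0.001, -0.001]
ft_force: [0.3, -0.5, -4.2]
grip_width: 0.0594
```

```bash
cat > heft.py <<'E'
from h import *
F=[];Q=[]
for i in range(16):
    robot.camera("top"); o=robot.get_obs();F.append(o["ft_force"]);Q.append(o["joint_torque"])
F=np.array(F);Q=np.array(Q)
print("F",F.mean(0).round(3),"sd",F.std(0).round(2),"tau",Q.mean(0).round(3),Q.std(0).round(3),"q",o["q"].round(4))
E
python3 heft.py; python3 mv.py
```

```text
F [ 0.155 -0.058 -4.478] sd [0.41 0.45 0.39] tau [-2.0000e-03 -5.2121e+01 -1.4332e+01  3.6000e-02  8.2000e-02 -0.0000e+00] [0.002 0.027 0.026 0.    0.004 0.   ] q [ 0.4855  0.761   1.4664  0.      0.9141 -0.6185]
t6.22 pos [0.5197 0.3997 0.0651] jaw 63.3 F [-0.01  0.08 -4.46] M [-0.01 -0.04  0.04] w 59.2mm
```

{"fn": "send_rows", "kwargs": {"deltas": [{"tx": 0,"ty": 0,"tz": 1.5,"rx": 0,"ry": 0,"rz": 0},{"tx": 0,"ty": 0,"tz": 3,"rx": 0,"ry": 0,"rz": 0},{"tx": 0,"ty": 0,"tz": 4.2,"rx": 0,"ry": 0,"rz": 0},{"tx": 0,"ty": 0,"tz": 4.8,"rx": 0,"ry": 0,"rz": 0},{"tx": 0,"ty": 0,"tz": 4.8,"rx": 0,"ry": 0,"rz": 0}]}}

```text
time: 6.63
position: [0.5193, 0.3995, 0.0169]
tool_rot: [0.231, 0.973, -0.0, -0.0]
ft_force: [0.7, -0.2, -4.9]
grip_width: 0.0594
```

{"fn": "send_rows", "kwargs": {"deltas": [{"tx": 0,"ty": 0,"tz": 0,"rx": 0,"ry": 0,"rz": 0},{"tx": 0,"ty": 0,"tz": 0,"rx": 0,"ry": 0,"rz": 0},{"tx": 0,"ty": 0,"tz": 0,"rx": 0,"ry": 0,"rz": 0},{"tx": 0,"ty": 0,"tz": 0,"rx": 0,"ry": 0,"rz": 0},{"tx": 0,"ty": 0,"tz": 0,"rx": 0,"ry": 0,"rz": 0}], "claw": 8.7}}

```text
time: 7.05
position: [0.5201, 0.3999, 0.0176]
tool_rot: [0.231, 0.973, 0.0, 0.0]
ft_force: [0.4, -0.2, -0.2]
grip_width: 0.0828
```

{"fn": "send_rows", "kwargs": {"deltas": [{"tx": 0,"ty": 0,"tz": -2.5,"rx": 0,"ry": 0,"rz": 0},{"tx": 0,"ty": 0,"tz": -5,"rx": 0,"ry": 0,"rz": 0},{"tx": 0,"ty": 0,"tz": -8,"rx": 0,"ry": 0,"rz": 0},{"tx": 0,"ty": 0,"tz": -10.5,"rx": 0,"ry": 0,"rz": 0},{"tx": 0,"ty": 0,"tz": -10.5,"rx": 0,"ry": 0,"rz": 0}]}}

```text
time: 7.47
position: [0.5232, 0.4018, 0.1283]
tool_rot: [0.231, 0.973, 0.004, 0.004]
ft_force: [1.0, 0.3, 0.6]
grip_width: 0.0871
```

```bash
python3 heft.py; python3 mv.py .5785 .2475 .12 63.2
```

```text
F [-0.034  0.037 -0.07 ] sd [0.51 0.4  0.56] tau [ 1.6000e-02 -4.8664e+01 -1.5334e+01  3.6000e-02  7.4000e-02  0.0000e+00] [0.031 0.587 0.313 0.002 0.03  0.   ] q [ 0.4855  0.6849  1.4363 -0.      1.0204 -0.6185]
t8.27 pos [0.5196 0.3997 0.122 ] jaw 63.3 F [-0.09  0.55 -0.61] M [-0.01  0.02 -0.03] w 87.1mm
[0.5785, 0.2475, 0.12, 63.2] t [-12.11 -10.94   0.2 ] r [-0.    -0.     0.001]
```

{"fn": "send_rows", "kwargs": {"deltas": [{"tx": -2.5,"ty": -2.2,"tz": 0,"rx": 0,"ry": 0,"rz": 0},{"tx": -5.5,"ty": -5,"tz": 0,"rx": 0,"ry": 0,"rz": 0},{"tx": -8.5,"ty": -7.6,"tz": 0,"rx": 0,"ry": 0,"rz": 0},{"tx": -11,"ty": -10,"tz": 0,"rx": 0,"ry": 0,"rz": 0},{"tx": -12.11,"ty": -10.94,"tz": 0.2,"rx": 0,"ry": 0,"rz": 0}]}}

```text
time: 8.68
position: [0.5806, 0.2434, 0.1206]
tool_rot: [0.233, 0.973, -0.0, 0.001]
ft_force: [-0.1, -0.2, -0.2]
grip_width: 0.0869
```

{"fn": "send_rows", "kwargs": {"deltas": [{"tx": 0,"ty": 0,"tz": 2.5,"rx": 0,"ry": 0,"rz": 0},{"tx": 0,"ty": 0,"tz": 5.5,"rx": 0,"ry": 0,"rz": 0},{"tx": 0,"ty": 0,"tz": 8.5,"rx": 0,"ry": 0,"rz": 0},{"tx": 0,"ty": 0,"tz": 10.4,"rx": 0,"ry": 0,"rz": 0},{"tx": 0,"ty": 0,"tz": 10.4,"rx": 0,"ry": 0,"rz": 0}]}}

```text
time: 9.1
position: [0.5751, 0.2469, 0.0117]
tool_rot: [0.231, 0.973, -0.002, -0.004]
ft_force: [-1.2, -0.3, -0.3]
grip_width: 0.087
```

{"fn": "send_rows", "kwargs": {"deltas": [{"tx": 0,"ty": 0,"tz": 0,"rx": 0,"ry": 0,"rz": 0},{"tx": 0,"ty": 0,"tz": 0,"rx": 0,"ry": 0,"rz": 0},{"tx": 0,"ty": 0,"tz": 0,"rx": 0,"ry": 0,"rz": 0},{"tx": 0,"ty": 0,"tz": 0,"rx": 0,"ry": 0,"rz": 0},{"tx": 0,"ty": 0,"tz": 0,"rx": 0,"ry": 0,"rz": 0}]}}

```text
time: 9.52
position: [0.5794, 0.2479, 0.0176]
tool_rot: [0.231, 0.973, 0.001, 0.001]
ft_force: [0.4, 0.4, 0.3]
grip_width: 0.0872
```

{"fn": "send_rows", "kwargs": {"deltas": [{"tx": 0,"ty": 0,"tz": 0,"rx": 0,"ry": 0,"rz": 0},{"tx": 0,"ty": 0,"tz": 0,"rx": 0,"ry": 0,"rz": 0},{"tx": 0,"ty": 0,"tz": 0,"rx": 0,"ry": 0,"rz": 0},{"tx": 0,"ty": 0,"tz": 0,"rx": 0,"ry": 0,"rz": 0},{"tx": 0,"ty": 0,"tz": 0,"rx": 0,"ry": 0,"rz": 0}], "claw": 5}}

```text
time: 9.93
position: [0.5788, 0.2477, 0.0161]
tool_rot: [0.231, 0.973, 0.0, 0.0]
ft_force: [0.7, 0.4, -0.1]
grip_width: 0.0611
```

{"fn": "send_rows", "kwargs": {"deltas": [{"tx": 0,"ty": 0,"tz": 0,"rx": 0,"ry": 0,"rz": 0},{"tx": 0,"ty": 0,"tz": 0,"rx": 0,"ry": 0,"rz": 0},{"tx": 0,"ty": 0,"tz": 0,"rx": 0,"ry": 0,"rz": 0},{"tx": 0,"ty": 0,"tz": 0,"rx": 0,"ry": 0,"rz": 0},{"tx": 0,"ty": 0,"tz": 0,"rx": 0,"ry": 0,"rz": 0}]}}

```text
time: 10.35
position: [0.5788, 0.2476, 0.0161]
tool_rot: [0.231, 0.973, 0.0, 0.0]
ft_force: [1.6, -0.1, -0.3]
grip_width: 0.0593
```

```bash
python3 mv.py
```

```text
t10.35 pos [0.5788 0.2476 0.0161] jaw 63.3 F [ 1.59 -0.06 -0.3 ] M [ 0.16 -0.15  0.01] w 59.3mm
```

{"fn": "send_rows", "kwargs": {"deltas": [{"tx": 0,"ty": 0,"tz": -1,"rx": 0,"ry": 0,"rz": 0},{"tx": 0,"ty": 0,"tz": -2.5,"rx": 0,"ry": 0,"rz": 0},{"tx": 0,"ty": 0,"tz": -4,"rx": 0,"ry": 0,"rz": 0},{"tx": 0,"ty": 0,"tz": -5,"rx": 0,"ry": 0,"rz": 0},{"tx": 0,"ty": 0,"tz": -5,"rx": 0,"ry": 0,"rz": 0}]}}

```text
time: 10.77
position: [0.5799, 0.2478, 0.0686]
tool_rot: [0.231, 0.973, 0.001, 0.002]
ft_force: [0.1, -0.5, -0.3]
grip_width: 0.0595
```

{"fn": "send_rows", "kwargs": {"deltas": [{"tx": 0,"ty": 0,"tz": 0,"rx": 0,"ry": 0,"rz": 0},{"tx": 0,"ty": 0,"tz": 0,"rx": 0,"ry": 0,"rz": 0},{"tx": 0,"ty": 0,"tz": 0,"rx": 0,"ry": 0,"rz": 0},{"tx": 0,"ty": 0,"tz": 0,"rx": 0,"ry": 0,"rz": 0},{"tx": 0,"ty": 0,"tz": 0,"rx": 0,"ry": 0,"rz": 0}]}}

```text
time: 11.18
position: [0.5781, 0.2474, 0.0653]
tool_rot: [0.231, 0.973, -0.0, -0.001]
ft_force: [1.0, -0.8, -1.3]
grip_width: 0.0592
```

```bash
python3 heft.py; python3 mv.py
```

```text
F [-0.007 -0.064 -1.074] sd [0.43 0.63 0.6 ] tau [-1.0000e-03 -4.8025e+01 -1.2691e+01  1.5000e-02  8.5000e-02 -0.0000e+00] [0.002 0.021 0.018 0.    0.002 0.   ] q [ 0.2269  0.7329  1.5382 -0.      0.8704 -0.8771]
t11.98 pos [0.5785 0.2475 0.0661] jaw 63.3 F [-0.71  0.58 -0.69] M [0.01 0.01 0.04] w 59.2mm
```

{"fn": "send_rows", "kwargs": {"deltas": [{"tx": 0,"ty": 0,"tz": 1.5,"rx": 0,"ry": 0,"rz": 0},{"tx": 0,"ty": 0,"tz": 3,"rx": 0,"ry": 0,"rz": 0},{"tx": 0,"ty": 0,"tz": 4.2,"rx": 0,"ry": 0,"rz": 0},{"tx": 0,"ty": 0,"tz": 4.8,"rx": 0,"ry": 0,"rz": 0},{"tx": 0,"ty": 0,"tz": 4.85,"rx": 0,"ry": 0,"rz": 0}]}}

```text
time: 12.4
position: [0.5778, 0.2473, 0.0163]
tool_rot: [0.231, 0.973, -0.001, -0.001]
ft_force: [-0.6, -0.1, -1.0]
grip_width: 0.0593
```

{"fn": "send_rows", "kwargs": {"deltas": [{"tx": 0,"ty": 0,"tz": 0,"rx": 0,"ry": 0,"rz": 0},{"tx": 0,"ty": 0,"tz": 0,"rx": 0,"ry": 0,"rz": 0},{"tx": 0,"ty": 0,"tz": 0,"rx": 0,"ry": 0,"rz": 0}]}}

```text
time: 12.65
position: [0.579, 0.2476, 0.0181]
tool_rot: [0.231, 0.973, 0.0, 0.0]
ft_force: [0.5, 0.0, -1.1]
grip_width: 0.0597
```

```bash
python3 mv.py
```

```text
t12.65 pos [0.579  0.2476 0.0181] jaw 63.3 F [ 0.52  0.02 -1.13] M [-0.01 -0.02  0.  ] w 59.7mm
```

{"fn": "send_rows", "kwargs": {"deltas": [{"tx": 0,"ty": 0,"tz": 0.15,"rx": 0,"ry": 0,"rz": 0},{"tx": 0,"ty": 0,"tz": 0.15,"rx": 0,"ry": 0,"rz": 0}]}}

```text
time: 12.82
position: [0.5787, 0.2475, 0.0163]
tool_rot: [0.231, 0.973, 0.0, 0.0]
ft_force: [-0.8, 0.2, -0.4]
grip_width: 0.0594
```

{"fn": "send_rows", "kwargs": {"deltas": [{"tx": 0,"ty": 0,"tz": 0,"rx": 0,"ry": 0,"rz": 0},{"tx": 0,"ty": 0,"tz": 0,"rx": 0,"ry": 0,"rz": 0},{"tx": 0,"ty": 0,"tz": 0,"rx": 0,"ry": 0,"rz": 0},{"tx": 0,"ty": 0,"tz": 0,"rx": 0,"ry": 0,"rz": 0},{"tx": 0,"ty": 0,"tz": 0,"rx": 0,"ry": 0,"rz": 0}], "claw": 8.7}}

```text
time: 13.23
position: [0.5787, 0.2475, 0.0162]
tool_rot: [0.231, 0.973, 0.0, 0.0]
ft_force: [-0.2, 0.2, -0.4]
grip_width: 0.0833
```

{"fn": "send_rows", "kwargs": {"deltas": [{"tx": 0,"ty": 0,"tz": -2.5,"rx": 0,"ry": 0,"rz": 0},{"tx": 0,"ty": 0,"tz": -5,"rx": 0,"ry": 0,"rz": 0},{"tx": 0,"ty": 0,"tz": -8,"rx": 0,"ry": 0,"rz": 0},{"tx": 0,"ty": 0,"tz": -10.5,"rx": 0,"ry": 0,"rz": 0},{"tx": 0,"ty": 0,"tz": -10.5,"rx": 0,"ry": 0,"rz": 0}]}}

```text
time: 13.65
position: [0.5823, 0.2485, 0.1267]
tool_rot: [0.231, 0.973, 0.002, 0.005]
ft_force: [1.0, -0.2, 0.8]
grip_width: 0.0869
```

```bash
python3 heft.py; python3 mv.py .451 .2335 .12 63.2
```

```text
F [ 0.014 -0.109 -0.134] sd [0.42 0.47 0.52] tau [ 1.6000e-02 -4.6703e+01 -1.4569e+01  1.8000e-02  8.2000e-02  0.0000e+00] [0.031 0.561 0.295 0.002 0.029 0.   ] q [ 0.2269  0.6559  1.5087 -0.      0.977  -0.8771]
t14.45 pos [0.5785 0.2475 0.121 ] jaw 63.3 F [ 0.06 -0.59 -0.28] M [ 0.    0.01 -0.01] w 87.3mm
[0.451, 0.2335, 0.12, 63.2] t [10.76 -6.99  0.1 ] r [-0.    -0.     0.001]
```

{"fn": "send_rows", "kwargs": {"deltas": [{"tx": 2.5,"ty": -1.6,"tz": 0,"rx": 0,"ry": 0,"rz": 0},{"tx": 5.5,"ty": -3.5,"tz": 0,"rx": 0,"ry": 0,"rz": 0},{"tx": 8.5,"ty": -5.5,"tz": 0,"rx": 0,"ry": 0,"rz": 0},{"tx": 10.76,"ty": -7,"tz": 0.1,"rx": 0,"ry": 0,"rz": 0},{"tx": 10.76,"ty": -7,"tz": 0.1,"rx": 0,"ry": 0,"rz": 0}]}}

```text
time: 14.87
position: [0.4423, 0.2321, 0.1194]
tool_rot: [0.231, 0.973, -0.003, -0.005]
ft_force: [0.1, 0.4, -0.7]
grip_width: 0.0869
```

{"fn": "send_rows", "kwargs": {"deltas": [{"tx": 0,"ty": 0,"tz": 2.5,"rx": 0,"ry": 0,"rz": 0},{"tx": 0,"ty": 0,"tz": 5.5,"rx": 0,"ry": 0,"rz": 0},{"tx": 0,"ty": 0,"tz": 8.5,"rx": 0,"ry": 0,"rz": 0},{"tx": 0,"ty": 0,"tz": 10.4,"rx": 0,"ry": 0,"rz": 0},{"tx": 0,"ty": 0,"tz": 10.4,"rx": 0,"ry": 0,"rz": 0}]}}

```text
time: 15.28
position: [0.4494, 0.2328, 0.013]
tool_rot: [0.231, 0.973, -0.001, -0.003]
ft_force: [-0.1, 0.1, 0.6]
grip_width: 0.087
```

{"fn": "send_rows", "kwargs": {"deltas": [{"tx": 0,"ty": 0,"tz": 0,"rx": 0,"ry": 0,"rz": 0},{"tx": 0,"ty": 0,"tz": 0,"rx": 0,"ry": 0,"rz": 0},{"tx": 0,"ty": 0,"tz": 0,"rx": 0,"ry": 0,"rz": 0},{"tx": 0,"ty": 0,"tz": 0,"rx": 0,"ry": 0,"rz": 0},{"tx": 0,"ty": 0,"tz": 0,"rx": 0,"ry": 0,"rz": 0}]}}

```text
time: 15.7
position: [0.4518, 0.2336, 0.0172]
tool_rot: [0.231, 0.973, 0.001, 0.001]
ft_force: [-0.5, 0.3, 0.8]
grip_width: 0.0868
```

{"fn": "send_rows", "kwargs": {"deltas": [{"tx": 0,"ty": 0,"tz": 0,"rx": 0,"ry": 0,"rz": 0},{"tx": 0,"ty": 0,"tz": 0,"rx": 0,"ry": 0,"rz": 0},{"tx": 0,"ty": 0,"tz": 0,"rx": 0,"ry": 0,"rz": 0},{"tx": 0,"ty": 0,"tz": 0,"rx": 0,"ry": 0,"rz": 0},{"tx": 0,"ty": 0,"tz": 0,"rx": 0,"ry": 0,"rz": 0}], "claw": 5}}

```text
time: 16.12
position: [0.4514, 0.2337, 0.0161]
tool_rot: [0.231, 0.973, 0.0, 0.0]
ft_force: [0.9, 3.9, -0.4]
grip_width: 0.0616
```

{"fn": "send_rows", "kwargs": {"deltas": [{"tx": 0,"ty": 0,"tz": 0,"rx": 0,"ry": 0,"rz": 0},{"tx": 0,"ty": 0,"tz": 0,"rx": 0,"ry": 0,"rz": 0},{"tx": 0,"ty": 0,"tz": 0,"rx": 0,"ry": 0,"rz": 0},{"tx": 0,"ty": 0,"tz": 0,"rx": 0,"ry": 0,"rz": 0},{"tx": 0,"ty": 0,"tz": 0,"rx": 0,"ry": 0,"rz": 0}]}}

```text
time: 16.53
position: [0.4517, 0.2338, 0.0161]
tool_rot: [0.231, 0.973, 0.0, 0.001]
ft_force: [1.4, 3.4, -1.3]
grip_width: 0.0589
```

{"fn": "send_rows", "kwargs": {"deltas": [{"tx": 0,"ty": 0,"tz": -1,"rx": 0,"ry": 0,"rz": 0},{"tx": 0,"ty": 0,"tz": -2.5,"rx": 0,"ry": 0,"rz": 0},{"tx": 0,"ty": 0,"tz": -4,"rx": 0,"ry": 0,"rz": 0},{"tx": 0,"ty": 0,"tz": -5,"rx": 0,"ry": 0,"rz": 0},{"tx": 0,"ty": 0,"tz": -5,"rx": 0,"ry": 0,"rz": 0}]}}

```text
time: 16.95
position: [0.4508, 0.2332, 0.0676]
tool_rot: [0.231, 0.973, 0.0, 0.001]
ft_force: [0.8, 0.8, -6.3]
grip_width: 0.0591
```

{"fn": "send_rows", "kwargs": {"deltas": [{"tx": 0,"ty": 0,"tz": 0,"rx": 0,"ry": 0,"rz": 0},{"tx": 0,"ty": 0,"tz": 0,"rx": 0,"ry": 0,"rz": 0},{"tx": 0,"ty": 0,"tz": 0,"rx": 0,"ry": 0,"rz": 0},{"tx": 0,"ty": 0,"tz": 0,"rx": 0,"ry": 0,"rz": 0},{"tx": 0,"ty": 0,"tz": 0,"rx": 0,"ry": 0,"rz": 0}]}}

```text
time: 17.37
position: [0.4505, 0.2332, 0.0654]
tool_rot: [0.231, 0.973, -0.0, -0.001]
ft_force: [-0.1, -0.3, -6.6]
grip_width: 0.0595
```

```bash
python3 heft.py; python3 mv.py
```

```text
F [-0.019 -0.108 -6.134] sd [0.46 0.58 0.51] tau [-1.0000e-03 -4.1979e+01 -9.2210e+00  1.4000e-02  8.7000e-02 -0.0000e+00] [0.002 0.018 0.023 0.    0.004 0.   ] q [ 0.2573  0.6263  1.8532  0.      0.6621 -0.8467]
t18.17 pos [0.451  0.2334 0.0661] jaw 63.3 F [ 0.5   0.19 -5.64] M [-0.    0.05 -0.02] w 59.5mm
```

{"fn": "send_rows", "kwargs": {"deltas": [{"tx": 0,"ty": 0,"tz": 1.5,"rx": 0,"ry": 0,"rz": 0},{"tx": 0,"ty": 0,"tz": 3,"rx": 0,"ry": 0,"rz": 0},{"tx": 0,"ty": 0,"tz": 4.2,"rx": 0,"ry": 0,"rz": 0},{"tx": 0,"ty": 0,"tz": 4.9,"rx": 0,"ry": 0,"rz": 0},{"tx": 0,"ty": 0,"tz": 4.95,"rx": 0,"ry": 0,"rz": 0}]}}

```text
time: 18.58
position: [0.4507, 0.2333, 0.0158]
tool_rot: [0.231, 0.973, -0.0, -0.001]
ft_force: [-0.8, 0.3, -5.8]
grip_width: 0.0592
```

{"fn": "send_rows", "kwargs": {"deltas": [{"tx": 0,"ty": 0,"tz": 0,"rx": 0,"ry": 0,"rz": 0},{"tx": 0,"ty": 0,"tz": 0,"rx": 0,"ry": 0,"rz": 0},{"tx": 0,"ty": 0,"tz": 0,"rx": 0,"ry": 0,"rz": 0}]}}

```text
time: 18.83
position: [0.4513, 0.2335, 0.0169]
tool_rot: [0.231, 0.973, 0.0, 0.0]
ft_force: [0.5, 0.2, -6.6]
grip_width: 0.0595
```

{"fn": "send_rows", "kwargs": {"deltas": [{"tx": 0,"ty": 0,"tz": 0,"rx": 0,"ry": 0,"rz": 0},{"tx": 0,"ty": 0,"tz": 0,"rx": 0,"ry": 0,"rz": 0},{"tx": 0,"ty": 0,"tz": 0,"rx": 0,"ry": 0,"rz": 0},{"tx": 0,"ty": 0,"tz": 0,"rx": 0,"ry": 0,"rz": 0},{"tx": 0,"ty": 0,"tz": 0,"rx": 0,"ry": 0,"rz": 0}], "claw": 8.7}}

```text
time: 19.25
position: [0.4514, 0.2335, 0.017]
tool_rot: [0.231, 0.973, 0.0, 0.001]
ft_force: [0.3, 0.7, -0.1]
grip_width: 0.0832
```

{"fn": "send_rows", "kwargs": {"deltas": [{"tx": 0,"ty": 0,"tz": -2.5,"rx": 0,"ry": 0,"rz": 0},{"tx": 0,"ty": 0,"tz": -5,"rx": 0,"ry": 0,"rz": 0},{"tx": 0,"ty": 0,"tz": -8,"rx": 0,"ry": 0,"rz": 0},{"tx": 0,"ty": 0,"tz": -10.5,"rx": 0,"ry": 0,"rz": 0},{"tx": 0,"ty": 0,"tz": -10.5,"rx": 0,"ry": 0,"rz": 0}]}}

```text
time: 19.67
position: [0.454, 0.2344, 0.126]
tool_rot: [0.231, 0.973, 0.002, 0.004]
ft_force: [-0.1, 0.8, -0.1]
grip_width: 0.0873
```

```bash
python3 heft.py; python3 mv.py .430 .0735 .12 63.2
```

```text
F [0.078 0.227 0.04 ] sd [0.45 0.48 0.5 ] tau [ 1.9000e-02 -3.7648e+01 -1.1139e+01  1.7000e-02  8.5000e-02  0.0000e+00] [0.029 0.449 0.222 0.002 0.027 0.   ] q [ 0.2572  0.5266  1.8192 -0.      0.7959 -0.8468]
t20.47 pos [0.4509 0.2334 0.1215] jaw 63.3 F [-0.19  0.2  -0.74] M [ 0.04  0.01 -0.02] w 87.3mm
[0.43, 0.0735, 0.12, 63.2] t [ -5.33 -15.22   0.15] r [-0.    -0.     0.001]
```

{"fn": "send_rows", "kwargs": {"deltas": [{"tx": -1.1,"ty": -3.1,"tz": 0,"rx": 0,"ry": 0,"rz": 0},{"tx": -2.3,"ty": -6.6,"tz": 0,"rx": 0,"ry": 0,"rz": 0},{"tx": -3.6,"ty": -10.2,"tz": 0,"rx": 0,"ry": 0,"rz": 0},{"tx": -4.7,"ty": -13.5,"tz": 0.1,"rx": 0,"ry": 0,"rz": 0},{"tx": -5.33,"ty": -15.22,"tz": 0.15,"rx": 0,"ry": 0,"rz": 0}]}}

```text
time: 20.88
position: [0.4292, 0.071, 0.1201]
tool_rot: [0.232, 0.973, -0.0, -0.0]
ft_force: [-0.5, 0.5, 0.0]
grip_width: 0.0868
```

{"fn": "send_rows", "kwargs": {"deltas": [{"tx": 0,"ty": 0,"tz": 2.5,"rx": 0,"ry": 0,"rz": 0},{"tx": 0,"ty": 0,"tz": 5.5,"rx": 0,"ry": 0,"rz": 0},{"tx": 0,"ty": 0,"tz": 8.5,"rx": 0,"ry": 0,"rz": 0},{"tx": 0,"ty": 0,"tz": 10.4,"rx": 0,"ry": 0,"rz": 0},{"tx": 0,"ty": 0,"tz": 10.4,"rx": 0,"ry": 0,"rz": 0}]}}

```text
time: 21.3
position: [0.4284, 0.0734, 0.0133]
tool_rot: [0.232, 0.973, -0.0, -0.003]
ft_force: [-0.2, 0.6, 0.2]
grip_width: 0.0867
```

{"fn": "send_rows", "kwargs": {"deltas": [{"tx": 0,"ty": 0,"tz": 0,"rx": 0,"ry": 0,"rz": 0},{"tx": 0,"ty": 0,"tz": 0,"rx": 0,"ry": 0,"rz": 0},{"tx": 0,"ty": 0,"tz": 0,"rx": 0,"ry": 0,"rz": 0},{"tx": 0,"ty": 0,"tz": 0,"rx": 0,"ry": 0,"rz": 0},{"tx": 0,"ty": 0,"tz": 0,"rx": 0,"ry": 0,"rz": 0}]}}

```text
time: 21.72
position: [0.4308, 0.0735, 0.0171]
tool_rot: [0.231, 0.973, 0.0, 0.001]
ft_force: [-0.6, 0.5, 0.6]
grip_width: 0.0866
```

{"fn": "send_rows", "kwargs": {"deltas": [{"tx": 0,"ty": 0,"tz": 0,"rx": 0,"ry": 0,"rz": 0},{"tx": 0,"ty": 0,"tz": 0,"rx": 0,"ry": 0,"rz": 0},{"tx": 0,"ty": 0,"tz": 0,"rx": 0,"ry": 0,"rz": 0},{"tx": 0,"ty": 0,"tz": 0,"rx": 0,"ry": 0,"rz": 0},{"tx": 0,"ty": 0,"tz": 0,"rx": 0,"ry": 0,"rz": 0}], "claw": 5}}

```text
time: 22.13
position: [0.4306, 0.0737, 0.0161]
tool_rot: [0.232, 0.973, 0.0, 0.001]
ft_force: [2.7, 5.5, -1.3]
grip_width: 0.0616
```

{"fn": "send_rows", "kwargs": {"deltas": [{"tx": 0,"ty": 0,"tz": 0,"rx": 0,"ry": 0,"rz": 0},{"tx": 0,"ty": 0,"tz": 0,"rx": 0,"ry": 0,"rz": 0},{"tx": 0,"ty": 0,"tz": 0,"rx": 0,"ry": 0,"rz": 0},{"tx": 0,"ty": 0,"tz": 0,"rx": 0,"ry": 0,"rz": 0},{"tx": 0,"ty": 0,"tz": 0,"rx": 0,"ry": 0,"rz": 0}]}}

```text
time: 22.55
position: [0.4309, 0.0737, 0.0161]
tool_rot: [0.232, 0.973, 0.0, 0.001]
ft_force: [2.7, 5.2, 0.3]
grip_width: 0.0595
```

{"fn": "send_rows", "kwargs": {"deltas": [{"tx": 0,"ty": 0,"tz": -1,"rx": 0,"ry": 0,"rz": 0},{"tx": 0,"ty": 0,"tz": -2.5,"rx": 0,"ry": 0,"rz": 0},{"tx": 0,"ty": 0,"tz": -4,"rx": 0,"ry": 0,"rz": 0},{"tx": 0,"ty": 0,"tz": -5,"rx": 0,"ry": 0,"rz": 0},{"tx": 0,"ty": 0,"tz": -5,"rx": 0,"ry": 0,"rz": 0}]}}

```text
time: 22.97
position: [0.4294, 0.0733, 0.0666]
tool_rot: [0.231, 0.973, -0.0, -0.0]
ft_force: [0.7, -0.4, -9.2]
grip_width: 0.0593
```

{"fn": "send_rows", "kwargs": {"deltas": [{"tx": 0,"ty": 0,"tz": 0,"rx": 0,"ry": 0,"rz": 0},{"tx": 0,"ty": 0,"tz": 0,"rx": 0,"ry": 0,"rz": 0},{"tx": 0,"ty": 0,"tz": 0,"rx": 0,"ry": 0,"rz": 0},{"tx": 0,"ty": 0,"tz": 0,"rx": 0,"ry": 0,"rz": 0},{"tx": 0,"ty": 0,"tz": 0,"rx": 0,"ry": 0,"rz": 0}]}}

```text
time: 23.38
position: [0.4296, 0.0735, 0.0654]
tool_rot: [0.231, 0.973, -0.0, -0.001]
ft_force: [-0.5, 0.6, -8.8]
grip_width: 0.0593
```

```bash
python3 heft.py; python3 mv.py
```

```text
F [ 0.101  0.038 -8.347] sd [0.49 0.58 0.36] tau [-3.0000e-03 -3.7619e+01 -6.3660e+00 -3.0000e-03  9.2000e-02 -0.0000e+00] [0.003 0.024 0.027 0.    0.004 0.   ] q [-0.0879  0.5775  2.0307  0.      0.5334 -1.192 ]
t24.18 pos [0.4301 0.0735 0.0661] jaw 63.3 F [-0.12  0.48 -8.91] M [ 0.02  0.02 -0.02] w 59.2mm
```

Loads: D (nearest) 8.3 N, C 6.1 N, B 4.4 N, A 1.0 N, so from the bottom up: D, C, B, A. I'll set D back down and clear the timer.

{"fn": "send_rows", "kwargs": {"deltas": [{"tx": 0,"ty": 0,"tz": 1.5,"rx": 0,"ry": 0,"rz": 0},{"tx": 0,"ty": 0,"tz": 3,"rx": 0,"ry": 0,"rz": 0},{"tx": 0,"ty": 0,"tz": 4.2,"rx": 0,"ry": 0,"rz": 0},{"tx": 0,"ty": 0,"tz": 4.9,"rx": 0,"ry": 0,"rz": 0},{"tx": 0,"ty": 0,"tz": 4.98,"rx": 0,"ry": 0,"rz": 0}]}}

```text
time: 24.6
position: [0.43, 0.0735, 0.0157]
tool_rot: [0.231, 0.973, -0.0, -0.0]
ft_force: [0.3, 0.7, -8.1]
grip_width: 0.0592
```

{"fn": "send_rows", "kwargs": {"deltas": [{"tx": 0,"ty": 0,"tz": 0,"rx": 0,"ry": 0,"rz": 0},{"tx": 0,"ty": 0,"tz": 0,"rx": 0,"ry": 0,"rz": 0},{"tx": 0,"ty": 0,"tz": 0,"rx": 0,"ry": 0,"rz": 0}]}}

```text
time: 24.85
position: [0.4304, 0.0735, 0.0166]
tool_rot: [0.231, 0.973, 0.0, 0.0]
ft_force: [0.2, 0.1, -8.5]
grip_width: 0.0593
```

{"fn": "send_rows", "kwargs": {"deltas": [{"tx": 0,"ty": 0,"tz": 0,"rx": 0,"ry": 0,"rz": 0},{"tx": 0,"ty": 0,"tz": 0,"rx": 0,"ry": 0,"rz": 0},{"tx": 0,"ty": 0,"tz": 0,"rx": 0,"ry": 0,"rz": 0},{"tx": 0,"ty": 0,"tz": 0,"rx": 0,"ry": 0,"rz": 0},{"tx": 0,"ty": 0,"tz": 0,"rx": 0,"ry": 0,"rz": 0}], "claw": 8.7}}

```text
time: 25.27
position: [0.4304, 0.0735, 0.0167]
tool_rot: [0.231, 0.973, 0.0, 0.001]
ft_force: [-0.4, 0.7, -0.7]
grip_width: 0.083
```

{"fn": "send_rows", "kwargs": {"deltas": [{"tx": 0,"ty": 0,"tz": -2.5,"rx": 0,"ry": 0,"rz": 0},{"tx": 0,"ty": 0,"tz": -5,"rx": 0,"ry": 0,"rz": 0},{"tx": 0,"ty": 0,"tz": -8,"rx": 0,"ry": 0,"rz": 0},{"tx": 0,"ty": 0,"tz": -12,"rx": 0,"ry": 0,"rz": 0},{"tx": 0,"ty": 0,"tz": -13,"rx": 0,"ry": 0,"rz": 0}]}}

```text
time: 25.68
position: [0.4324, 0.0735, 0.1506]
tool_rot: [0.231, 0.973, 0.001, 0.004]
ft_force: [-0.7, -0.0, 0.7]
grip_width: 0.087
```

```bash
python3 heft.py|cut -c1-60; python3 mv.py .504 -.2236 .14 19
python3 - <<'E'
from h import *
T=robot.camera("top");S=robot.camera("side")
# fit circle of foot plate edge in the top image
for n,c in(("top",T),("side",S)):
    for r,z in((0.05,0.01),):
        pass
a=np.linspace(0,2*np.pi,120)
for n,c,crop,f in(("top",T,(180,280,350,450),6),("side",S,(235,305,310,380),8)):
    im=c["color"][:,:,::-1].copy()
    y0,y1,x0,x1=crop
    im=cv2.resize(im[y0:y1,x0:x1],None,fx=f,fy=f,interpolation=cv2.INTER_CUBIC)
    for cx,col in((.5005,(0,255,0)),(.504,(0,0,255))):
        X=np.c_[cx+.05*np.cos(a),-.2236+.05*np.sin(a),0*a+.006]
        p=((proj(c,X)-[x0-.5,y0-.5])*f-.5)
        cv2.polylines(im,[p.astype(int)],True,col,1)
    cv2.imwrite(f"pics/foot_{n}.png",im)
E
```

```text
F [0.254 0.052 0.059] sd [0.4  0.67 0.57] tau [ 2.2000e-02 -
t26.48 pos [0.43   0.0735 0.1461] jaw 63.3 F [-0.08 -0.99  0.11] M [ 0.03 -0.02 -0.08] w 87.1mm
[0.504, -0.2236, 0.14, 19.0] t [-19.98 -23.2    0.6 ] r [-0.    -0.     0.772]
```

View pics/foot_top.png

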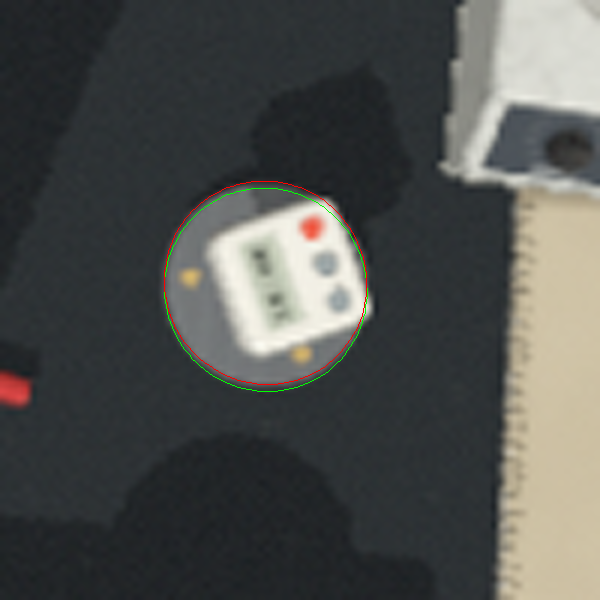

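View pics/foot_side.png

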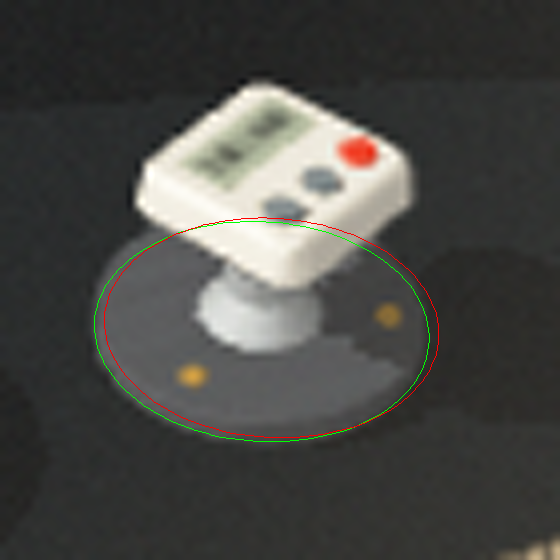

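{"fn": "send_rows", "kwargs": {"deltas": [{"tx": -2,"ty": -2.3,"tz": 0,"rx": 0,"ry": 0,"rz": 0.08},{"tx": -4.5,"ty": -5.2,"tz": 0,"rx": 0,"ry": 0,"rz": 0.18},{"tx": -7,"ty": -8.1,"tz": 0,"rx": 0,"ry": 0,"rz": 0.28},{"tx": -9.5,"ty": -11,"tz": 0,"rx": 0,"ry": 0,"rz": 0.38},{"tx": -12,"ty": -13.9,"tz": 0,"rx": 0,"ry": 0,"rz": 0.48}]}}

```text
time: 27.0
position: [0.4748, -0.1063, 0.1464]
tool_rot: [0.458, 0.889, 0.0, 0.0]
ft_force: [0.4, -0.7, 0.3]
grip_width: 0.0872
```

```bash
python3 heft.py|cut -c1-60;python3 mv.py .504 -.2236 .14 19
```

```text
F [ 0.25  -0.272  0.082] sd [1.22 1.3  0.46] tau [-1.3000e-0
t27.80 pos [ 0.4747 -0.1043  0.1463] jaw 35.8 F [ 0.15 -0.11 -0.21] M [-0.06 -0.04 -0.02] w 87.0mm
[0.504, -0.2236, 0.14, 19.0] t [-11.39  -4.6    0.63] r [0.    0.    0.293]
```

{"fn": "send_rows", "kwargs": {"deltas": [{"tx": -3,"ty": -1.2,"tz": 0,"rx": 0,"ry": 0,"rz": 0.08},{"tx": -6.5,"ty": -2.6,"tz": 0.3,"rx": 0,"ry": 0,"rz": 0.17},{"tx": -10,"ty": -4,"tz": 0.6,"rx": 0,"ry": 0,"rz": 0.26},{"tx": -11.39,"ty": -4.6,"tz": 0.63,"rx": 0,"ry": 0,"rz": 0.293},{"tx": -11.39,"ty": -4.6,"tz": 0.63,"rx": 0,"ry": 0,"rz": 0.293}]}}

```text
time: 28.22
position: [0.5055, -0.2283, 0.14]
tool_rot: [0.583, 0.813, -0.0, 0.002]
ft_force: [0.1, 0.4, 0.1]
grip_width: 0.0871
```

```bash
python3 - <<'E'
from h import *
for i in range(5): S=robot.camera("side")
T=robot.camera("top")
cv2.imwrite("pics/s2.png",cv2.resize(S["color"][180:330,270:470,::-1],None,fx=4,fy=4))
E
python3 mv.py .504 -.2236 .053 19
```

```text
t28.52 pos [ 0.5032 -0.2222  0.1399] jaw 19.1 F [0.22 0.55 0.46] M [-0.09  0.06 -0.03] w 87.0mm
[0.504, -0.2236, 0.053, 19.0] t [-0.17  0.04  8.69] r [-0.001 -0.001  0.001]
```

View pics/s2.png

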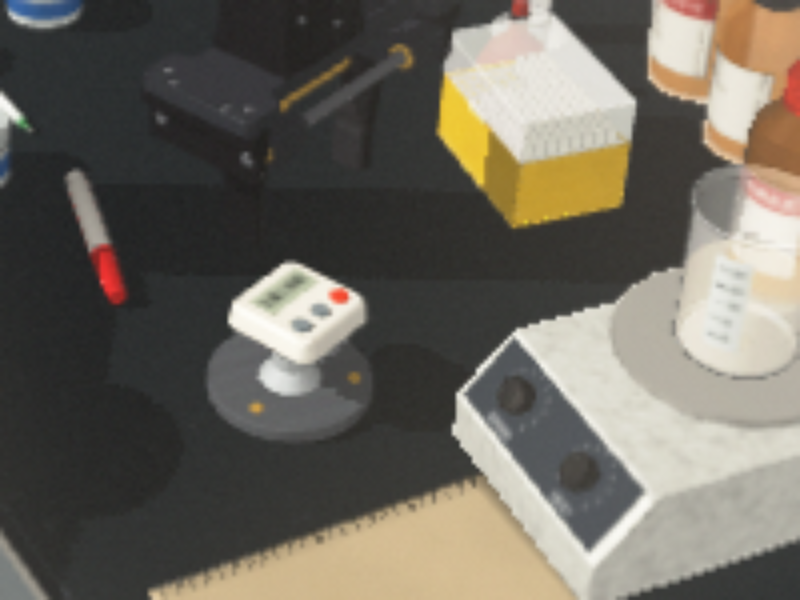

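{"fn": "send_rows", "kwargs": {"deltas": [{"tx": -0.1,"ty": 0,"tz": 2,"rx": 0,"ry": 0,"rz": 0},{"tx": -0.1,"ty": 0,"tz": 4.5,"rx": 0,"ry": 0,"rz": 0},{"tx": -0.1,"ty": 0,"tz": 7,"rx": 0,"ry": 0,"rz": 0},{"tx": -0.1,"ty": 0,"tz": 8.3,"rx": 0,"ry": 0,"rz": 0},{"tx": -0.1,"ty": 0,"tz": 8.6,"rx": 0,"ry": 0,"rz": 0}]}}

```text
time: 28.93
position: [0.5025, -0.2226, 0.0518]
tool_rot: [0.58, 0.814, 0.0, -0.003]
ft_force: [-1.1, -1.0, 0.5]
grip_width: 0.0868
```

{"fn": "send_rows", "kwargs": {"deltas": [{"tx": 0,"ty": 0,"tz": 0,"rx": 0,"ry": 0,"rz": 0},{"tx": 0,"ty": 0,"tz": 0,"rx": 0,"ry": 0,"rz": 0},{"tx": 0,"ty": 0,"tz": 0,"rx": 0,"ry": 0,"rz": 0},{"tx": 0,"ty": 0,"tz": 0,"rx": 0,"ry": 0,"rz": 0},{"tx": 0,"ty": 0,"tz": 0,"rx": 0,"ry": 0,"rz": 0}]}}

```text
time: 29.35
position: [0.5048, -0.2252, 0.055]
tool_rot: [0.581, 0.814, -0.0, 0.001]
ft_force: [-0.1, 0.4, -0.8]
grip_width: 0.087
```

```bash
python3 mv.py .504 -.2236 .053 19
```

```text
t29.35 pos [ 0.5048 -0.2252  0.055 ] jaw 19.0 F [-0.05  0.38 -0.84] M [-0.05  0.1   0.03] w 87.0mm
[0.504, -0.2236, 0.053, 19.0] t [ 0.18 -0.02  0.2 ] r [ 0.001  0.002 -0.   ]
```

{"fn": "send_rows", "kwargs": {"deltas": [{"tx": 0.1,"ty": 0,"tz": 0.1,"rx": 0,"ry": 0,"rz": 0},{"tx": 0.1,"ty": 0,"tz": 0.1,"rx": 0,"ry": 0,"rz": 0},{"tx": 0.1,"ty": 0,"tz": 0.1,"rx": 0,"ry": 0,"rz": 0},{"tx": 0.1,"ty": 0,"tz": 0.1,"rx": 0,"ry": 0,"rz": 0},{"tx": 0.1,"ty": 0,"tz": 0.1,"rx": 0,"ry": 0,"rz": 0}], "claw": 5.5, "squeeze": 15}}

```text
time: 29.77
position: [0.504, -0.224, 0.053]
tool_rot: [0.581, 0.814, 0.0, 0.0]
ft_force: [0.0, -0.5, -1.1]
grip_width: 0.062
```

{"fn": "send_rows", "kwargs": {"deltas": [{"tx": 0,"ty": 0,"tz": 0,"rx": 0,"ry": 0,"rz": 0},{"tx": 0,"ty": 0,"tz": 0,"rx": 0,"ry": 0,"rz": 0},{"tx": 0,"ty": 0,"tz": 0,"rx": 0,"ry": 0,"rz": 0},{"tx": 0,"ty": 0,"tz": 0,"rx": 0,"ry": 0,"rz": 0},{"tx": 0,"ty": 0,"tz": 0,"rx": 0,"ry": 0,"rz": 0}]}}

```text
time: 30.18
position: [0.504, -0.224, 0.053]
tool_rot: [0.581, 0.814, 0.0, 0.0]
ft_force: [0.3, 0.6, -0.8]
grip_width: 0.062
```

{"fn": "send_rows", "kwargs": {"deltas": [{"tx": 0,"ty": 0,"tz": -1,"rx": 0,"ry": 0,"rz": 0},{"tx": 0,"ty": 0,"tz": -2,"rx": 0,"ry": 0,"rz": 0},{"tx": 0,"ty": 0,"tz": -3.5,"rx": 0,"ry": 0,"rz": 0},{"tx": 0,"ty": 0,"tz": -5,"rx": 0,"ry": 0,"rz": 0},{"tx": 0,"ty": 0,"tz": -5,"rx": 0,"ry": 0,"rz": 0}]}}

```text
time: 30.6
position: [0.5057, -0.2251, 0.1064]
tool_rot: [0.581, 0.814, -0.0, 0.003]
ft_force: [1.1, -0.2, -0.2]
grip_width: 0.062
```

```bash
python3 - <<'E'
from h import *
for i in range(5): S=robot.camera("side")
T=robot.camera("top")
cv2.imwrite("pics/s3.png",cv2.resize(S["color"][180:330,270:470,::-1],None,fx=4,fy=4))
E
python3 mv.py .42 -.41 .1 19 .42 -.41 .015 19
```

```text
t30.90 pos [ 0.5033 -0.2235  0.1022] jaw 19.0 F [ 0.61  0.55 -0.7 ] M [-0.07  0.02 -0.05] w 61.9mm
[0.42, -0.41, 0.1, 19.0] t [-14.93 -13.94   0.22] r [-0.001 -0.001 -0.001]
[0.42, -0.41, 0.015, 19.0] t [-14.94 -13.93   8.72] r [-0.001 -0.001 -0.001]
```

View pics/s3.png

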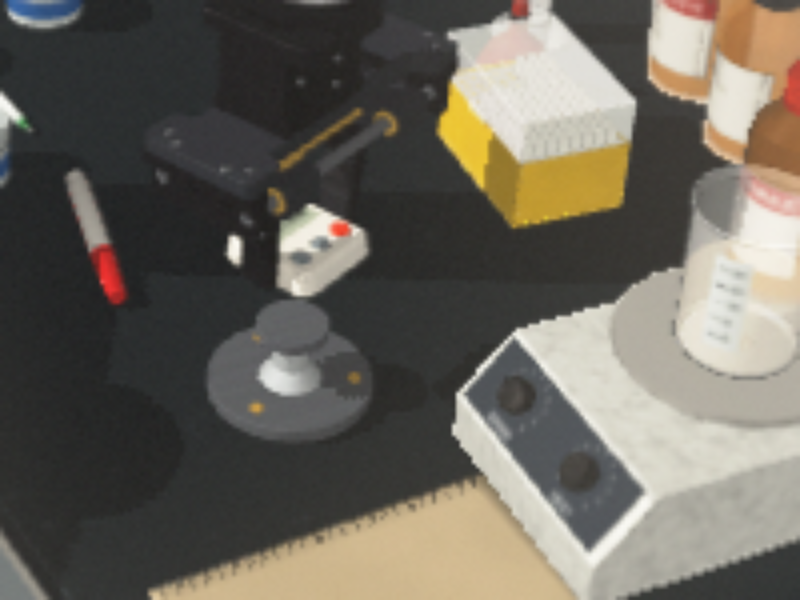

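{"fn": "send_rows", "kwargs": {"deltas": [{"tx": -2.4,"ty": -2.4,"tz": 0,"rx": 0,"ry": 0,"rz": 0},{"tx": -5.1,"ty": -5.1,"tz": 0,"rx": 0,"ry": 0,"rz": 0},{"tx": -7.8,"ty": -7.9,"tz": 0,"rx": 0,"ry": 0,"rz": 0},{"tx": -10.5,"ty": -10.6,"tz": 0,"rx": 0,"ry": 0,"rz": 0},{"tx": -13,"ty": -13,"tz": 0,"rx": 0,"ry": 0,"rz": 0}]}}

```text
time: 31.32
position: [0.4217, -0.3905, 0.1021]
tool_rot: [0.581, 0.814, 0.0, -0.001]
ft_force: [0.4, -0.6, -0.5]
grip_width: 0.0623
```

```bash
python3 - <<'E'
from h import *
np.set_printoptions(precision=4,suppress=True)
for i in range(4): robot.camera("side")
T=robot.camera("top");S=robot.camera("side")
for n,c in(("top",T),("side",S)):
    W=cloud(c)
    print(n,topcenter(W,(.502,-.223),.05,.035,.006))
a=np.linspace(0,2*np.pi,120)
ims=[]
for n,c,(y0,x0) in(("top",T,(190,360)),("side",S,(230,305))):
    im=cv2.resize(c["color"][y0:y0+80,x0:x0+80,::-1],None,fx=5,fy=5,interpolation=cv2.INTER_CUBIC)
    for cx,cy,z,r in((.5025,-.223,.05,.022),(.5025,-.223,.006,.05)):
        p=((proj(c,np.c_[cx+r*np.cos(a),cy+r*np.sin(a),0*a+z])-[x0-.5,y0-.5])*5-.5)
        cv2.polylines(im,[p.astype(int)],True,(0,0,255),1)
    ims.append(im)
cv2.imwrite("pics/seat.png",np.hstack(ims))
E
python3 mv.py .41 -.41 .1 19 .41 -.41 .016 19
```

```text
top ((0.5034330487251282, -0.223451629281044), 0.022059718146920204, array([ 0.5035, -0.2231], dtype=float32), 188, np.float64(0.05060877320418476))
side None
t31.62 pos [ 0.4229 -0.3875  0.1022] jaw 19.0 F [-0.25  0.43 -0.26] M [-0.08 -0.01  0.04] w 62.1mm
[0.41, -0.41, 0.1, 19.0] t [-1.7  -1.95  0.22] r [-0.    -0.003 -0.   ]
[0.41, -0.41, 0.016, 19.0] t [-1.73 -1.95  8.62] r [-0.    -0.003 -0.   ]
```

View pics/seat.png

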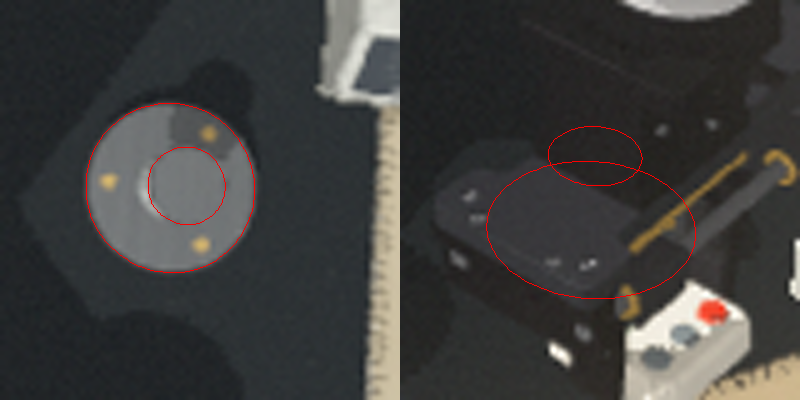

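{"fn": "send_rows", "kwargs": {"deltas": [{"tx": -1,"ty": -1,"tz": 1.5,"rx": 0,"ry": 0,"rz": 0},{"tx": -1.7,"ty": -1.95,"tz": 3.5,"rx": 0,"ry": 0,"rz": 0},{"tx": -1.7,"ty": -1.95,"tz": 5.5,"rx": 0,"ry": 0,"rz": 0},{"tx": -1.7,"ty": -1.95,"tz": 7.5,"rx": 0,"ry": 0,"rz": 0},{"tx": -1.7,"ty": -1.95,"tz": 8.2,"rx": 0,"ry": 0,"rz": 0}]}}

```text
time: 32.03
position: [0.4098, -0.4083, 0.0184]
tool_rot: [0.58, 0.815, 0.001, -0.003]
ft_force: [-0.4, 0.1, -1.7]
grip_width: 0.062
```

{"fn": "send_rows", "kwargs": {"deltas": [{"tx": 0,"ty": 0,"tz": 0.4,"rx": 0,"ry": 0,"rz": 0},{"tx": 0,"ty": 0,"tz": 0.5,"rx": 0,"ry": 0,"rz": 0},{"tx": 0,"ty": 0,"tz": 0.5,"rx": 0,"ry": 0,"rz": 0},{"tx": 0,"ty": 0,"tz": 0.5,"rx": 0,"ry": 0,"rz": 0},{"tx": 0,"ty": 0,"tz": 0.5,"rx": 0,"ry": 0,"rz": 0}]}}

```text
time: 32.45
position: [0.4109, -0.412, 0.017]
tool_rot: [0.581, 0.814, -0.0, 0.001]
ft_force: [-0.5, 0.3, -0.1]
grip_width: 0.0617
```

```bash
python3 mv.py .41 -.41 .0135 19
```

```text
t32.45 pos [ 0.4109 -0.412   0.017 ] jaw 19.0 F [-0.51  0.26 -0.11] M [-0.07  0.06  0.  ] w 61.7mm
[0.41, -0.41, 0.0135, 19.0] t [ 0.22 -0.02  0.35] r [ 0.001  0.002 -0.   ]
```

{"fn": "send_rows", "kwargs": {"deltas": [{"tx": 0,"ty": 0,"tz": 0.15,"rx": 0,"ry": 0,"rz": 0},{"tx": 0,"ty": 0,"tz": 0.15,"rx": 0,"ry": 0,"rz": 0},{"tx": 0,"ty": 0,"tz": 0.15,"rx": 0,"ry": 0,"rz": 0},{"tx": 0,"ty": 0,"tz": 0.15,"rx": 0,"ry": 0,"rz": 0},{"tx": 0,"ty": 0,"tz": 0.15,"rx": 0,"ry": 0,"rz": 0}]}}

```text
time: 32.87
position: [0.4102, -0.4116, 0.0145]
tool_rot: [0.581, 0.814, -0.0, 0.0]
ft_force: [0.0, 0.0, -0.5]
grip_width: 0.0614
```

```bash
python3 mv.py .41 -.41 .0135 19
```

```text
t32.87 pos [ 0.4102 -0.4116  0.0145] jaw 19.0 F [ 0.03  0.   -0.52] M [-0.06  0.    0.01] w 61.4mm
[0.41, -0.41, 0.0135, 19.0] t [0.16 0.03 0.1 ] r [ 0.     0.    -0.001]
```

{"fn": "send_rows", "kwargs": {"deltas": [{"tx": 0,"ty": 0,"tz": 0.1,"rx": 0,"ry": 0,"rz": 0},{"tx": 0,"ty": 0,"tz": 0.1,"rx": 0,"ry": 0,"rz": 0},{"tx": 0,"ty": 0,"tz": 0.1,"rx": 0,"ry": 0,"rz": 0},{"tx": 0,"ty": 0,"tz": 0.1,"rx": 0,"ry": 0,"rz": 0}]}}

```text
time: 33.2
position: [0.4102, -0.4115, 0.0134]
tool_rot: [0.581, 0.814, 0.0, -0.0]
ft_force: [0.3, 0.8, -0.1]
grip_width: 0.0618
```

{"fn": "send_rows", "kwargs": {"deltas": [{"tx": 0,"ty": 0,"tz": 0,"rx": 0,"ry": 0,"rz": 0},{"tx": 0,"ty": 0,"tz": 0,"rx": 0,"ry": 0,"rz": 0},{"tx": 0,"ty": 0,"tz": 0,"rx": 0,"ry": 0,"rz": 0},{"tx": 0,"ty": 0,"tz": 0,"rx": 0,"ry": 0,"rz": 0},{"tx": 0,"ty": 0,"tz": 0,"rx": 0,"ry": 0,"rz": 0}], "claw": 8.7}}

```text
time: 33.62
position: [0.4103, -0.4116, 0.0135]
tool_rot: [0.581, 0.814, -0.0, 0.0]
ft_force: [-0.1, 0.1, 0.3]
grip_width: 0.0843
```

{"fn": "send_rows", "kwargs": {"deltas": [{"tx": 0,"ty": 0,"tz": -2,"rx": 0,"ry": 0,"rz": 0},{"tx": 0,"ty": 0,"tz": -5,"rx": 0,"ry": 0,"rz": 0},{"tx": 0,"ty": 0,"tz": -9,"rx": 0,"ry": 0,"rz": 0},{"tx": 0,"ty": 0,"tz": -13,"rx": 0,"ry": 0,"rz": 0},{"tx": 0,"ty": 0,"tz": -14,"rx": 0,"ry": 0,"rz": 0}]}}

```text
time: 34.03
position: [0.4125, -0.4145, 0.1596]
tool_rot: [0.581, 0.814, -0.002, 0.005]
ft_force: [0.0, 0.1, -0.2]
grip_width: 0.0868
```

```bash
python3 mv.py .43 .0735 .15 63.2
```

```text
t34.03 pos [ 0.4125 -0.4145  0.1596] jaw 19.0 F [ 0.03  0.12 -0.21] M [-0.09  0.04 -0.06] w 86.8mm
[0.43, 0.0735, 0.15, 63.2] t [45.59 17.53  0.52] r [-0.001  0.011 -0.772]
```

{"fn": "send_rows", "kwargs": {"deltas": [{"tx": 3.7,"ty": 1.5,"tz": 0,"rx": 0,"ry": 0,"rz": -0.06},{"tx": 7.5,"ty": 2.9,"tz": 0,"rx": 0,"ry": 0,"rz": -0.12},{"tx": 11.2,"ty": 4.3,"tz": 0,"rx": 0,"ry": 0,"rz": -0.18},{"tx": 15,"ty": 5.8,"tz": 0,"rx": 0,"ry": 0,"rz": -0.24},{"tx": 18.5,"ty": 7.2,"tz": 0,"rx": 0,"ry": 0,"rz": -0.3}]}}

```text
time: 34.45
position: [0.4174, -0.2109, 0.1533]
tool_rot: [0.452, 0.892, 0.0, -0.0]
ft_force: [0.2, 0.1, -0.3]
grip_width: 0.0872
```

```bash
python3 - <<'E'
from rig import robot
for i in range(2): robot.camera("top")
E
python3 mv.py .43 .0735 .15 63.2
```

```text
t34.55 pos [ 0.4156 -0.2065  0.1529] jaw 36.5 F [-0.69 -0.74 -0.43] M [-0.02  0.01  0.08] w 87.2mm
[0.43, 0.0735, 0.15, 63.2] t [21.65 17.8   0.43] r [ 0.001 -0.007 -0.466]
```

{"fn": "send_rows", "kwargs": {"deltas": [{"tx": 2.7,"ty": 2.2,"tz": 0,"rx": 0,"ry": 0,"rz": -0.07},{"tx": 5.6,"ty": 4.7,"tz": 0,"rx": 0,"ry": 0,"rz": -0.15},{"tx": 8.7,"ty": 7.2,"tz": 0,"rx": 0,"ry": 0,"rz": -0.23},{"tx": 11.8,"ty": 9.7,"tz": 0,"rx": 0,"ry": 0,"rz": -0.31},{"tx": 14.6,"ty": 12,"tz": 0,"rx": 0,"ry": 0,"rz": -0.39}]}}

```text
time: 34.97
position: [0.4291, -0.0233, 0.1534]
tool_rot: [0.27, 0.963, -0.0, 0.0]
ft_force: [0.5, 0.3, -0.4]
grip_width: 0.0869
```

```bash
python3 - <<'E'
from rig import robot
for i in range(3): robot.camera("top")
E
python3 mv.py .43 .0735 .15 63.2
```

```text
t35.12 pos [ 0.4289 -0.0228  0.1534] jaw 58.7 F [ 0.28  0.41 -0.2 ] M [-0.01  0.01  0.  ] w 87.1mm
[0.43, 0.0735, 0.15, 63.2] t [4.9  8.28 0.34] r [-0.    -0.    -0.078]
```

{"fn": "send_rows", "kwargs": {"deltas": [{"tx": 1.5,"ty": 2.5,"tz": 0,"rx": 0,"ry": 0,"rz": -0.03},{"tx": 3.2,"ty": 5.5,"tz": 0,"rx": 0,"ry": 0,"rz": -0.06},{"tx": 4.9,"ty": 8.28,"tz": 0.2,"rx": 0,"ry": 0,"rz": -0.078},{"tx": 4.9,"ty": 8.28,"tz": 0.34,"rx": 0,"ry": 0,"rz": -0.078},{"tx": 4.9,"ty": 8.28,"tz": 0.34,"rx": 0,"ry": 0,"rz": -0.078}]}}

```text
time: 35.53
position: [0.4311, 0.0714, 0.1498]
tool_rot: [0.233, 0.972, -0.0, 0.0]
ft_force: [1.1, -0.3, -0.9]
grip_width: 0.0871
```

```bash
cat > loc.py <<'E'
from h import *
for i in range(3): robot.camera("side")
T=robot.camera("top");S=robot.camera("side")
W=cloud(T);WS=cloud(S)
for n,xy in zip("ABCD",[(.5787,.2475),(.5195,.3997),(.4512,.2334),(.4302,.0735)]):
    for nm,w in(("T",W),("S",WS)):
        r=topcenter(w,xy,.0445,.06,.004)
        if r: print(n,nm,np.round(r[0],4),"r",round(r[1],4),"mean",r[2].round(4),r[3])
        else: print(n,nm,r)
cv2.imwrite("pics/loc_t.png",T["color"][:,:,::-1]);cv2.imwrite("pics/loc_s.png",S["color"][:,:,::-1])
E
python3 loc.py;python3 mv.py .43 .0735 .0155 63.2
```

```text
A T [0.5793 0.2455] r 0.0303 mean [0.5789 0.2455] 328
A S [0.5738 0.2483] r 0.0336 mean [0.5746 0.2459] 152
B T [0.5187 0.3984] r 0.0305 mean [0.5187 0.3981] 345
B S [0.5011 0.407 ] r 0.0296 mean [0.4998 0.4055] 49
C T [0.4516 0.2317] r 0.0298 mean [0.452  0.2332] 316
C S [0.4501 0.2345] r 0.0338 mean [0.4468 0.2312] 182
D T None
D S [0.4274 0.074 ] r 0.0329 mean [0.4258 0.0719] 228
t35.78 pos [0.4311 0.0701 0.1501] jaw 62.8 F [-0.04  0.39  0.4 ] M [-0.02  0.1  -0.08] w 86.9mm
[0.43, 0.0735, 0.0155, 63.2] t [ 0.26  0.25 13.46] r [-0.     0.001 -0.007]
```

View pics/loc_s.png

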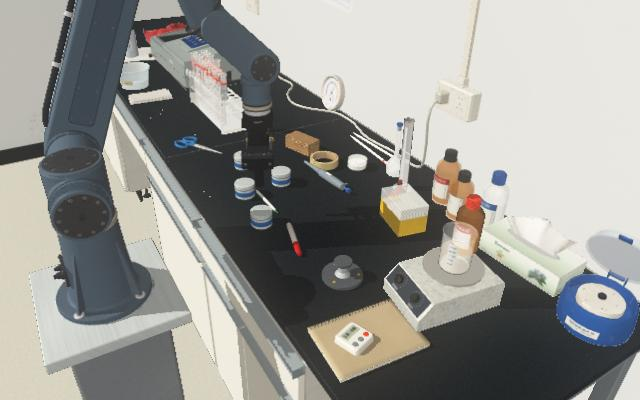

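Timer lies flat on the notebook (side view 354,338); the tins are where I left them. Next I grip D.

{"fn": "send_rows", "kwargs": {"deltas": [{"tx": 0.25,"ty": 0.25,"tz": 2.5,"rx": 0,"ry": 0,"rz": -0.007},{"tx": 0.25,"ty": 0.25,"tz": 6,"rx": 0,"ry": 0,"rz": -0.007},{"tx": 0.25,"ty": 0.25,"tz": 9.5,"rx": 0,"ry": 0,"rz": -0.007},{"tx": 0.25,"ty": 0.25,"tz": 12.5,"rx": 0,"ry": 0,"rz": -0.007},{"tx": 0.25,"ty": 0.25,"tz": 13.4,"rx": 0,"ry": 0,"rz": -0.007}]}}

```text
time: 36.2
position: [0.4279, 0.074, 0.013]
tool_rot: [0.231, 0.973, -0.0, -0.003]
ft_force: [0.2, 0.4, 0.2]
grip_width: 0.0871
```

{"fn": "send_rows", "kwargs": {"deltas": [{"tx": 0,"ty": 0,"tz": 0,"rx": 0,"ry": 0,"rz": 0},{"tx": 0,"ty": 0,"tz": 0,"rx": 0,"ry": 0,"rz": 0},{"tx": 0,"ty": 0,"tz": 0,"rx": 0,"ry": 0,"rz": 0},{"tx": 0,"ty": 0,"tz": 0,"rx": 0,"ry": 0,"rz": 0},{"tx": 0,"ty": 0,"tz": 0,"rx": 0,"ry": 0,"rz": 0}]}}

```text
time: 36.62
position: [0.4304, 0.075, 0.0175]
tool_rot: [0.23, 0.973, 0.0, 0.002]
ft_force: [0.4, 0.8, 0.7]
grip_width: 0.087
```

```bash
python3 mv.py .43 .0735 .0155 63.2
```

```text
t36.62 pos [0.4304 0.075  0.0175] jaw 63.4 F [0.43 0.79 0.68] M [0.01 0.01 0.05] w 87.0mm
[0.43, 0.0735, 0.0155, 63.2] t [-0.03 -0.15  0.2 ] r [0.001 0.003 0.003]
```

{"fn": "send_rows", "kwargs": {"deltas": [{"tx": 0,"ty": -0.15,"tz": 0,"rx": 0,"ry": 0,"rz": 0},{"tx": 0,"ty": -0.15,"tz": 0,"rx": 0,"ry": 0,"rz": 0},{"tx": 0,"ty": -0.15,"tz": 0,"rx": 0,"ry": 0,"rz": 0},{"tx": 0,"ty": -0.15,"tz": 0,"rx": 0,"ry": 0,"rz": 0},{"tx": 0,"ty": -0.15,"tz": 0,"rx": 0,"ry": 0,"rz": 0}], "claw": 5, "squeeze": 40}}

```text
time: 37.03
position: [0.4288, 0.0737, 0.0161]
tool_rot: [0.23, 0.973, 0.0, 0.0]
ft_force: [-0.1, 0.3, 0.5]
grip_width: 0.0615
```

{"fn": "send_rows", "kwargs": {"deltas": [{"tx": 0,"ty": 0,"tz": 0,"rx": 0,"ry": 0,"rz": 0},{"tx": 0,"ty": 0,"tz": 0,"rx": 0,"ry": 0,"rz": 0},{"tx": 0,"ty": 0,"tz": 0,"rx": 0,"ry": 0,"rz": 0},{"tx": 0,"ty": 0,"tz": 0,"rx": 0,"ry": 0,"rz": 0},{"tx": 0,"ty": 0,"tz": 0,"rx": 0,"ry": 0,"rz": 0}]}}

```text
time: 37.45
position: [0.4289, 0.0738, 0.0161]
tool_rot: [0.23, 0.973, 0.0, 0.0]
ft_force: [0.1, 3.3, 2.5]
grip_width: 0.0593
```

```bash
python3 mv.py
```

```text
t37.45 pos [0.4289 0.0738 0.0161] jaw 63.4 F [0.14 3.28 2.53] M [ 0.44 -0.09 -0.08] w 59.3mm
```

{"fn": "send_rows", "kwargs": {"deltas": [{"tx": 0,"ty": 0,"tz": -1.5,"rx": 0,"ry": 0,"rz": 0},{"tx": 0,"ty": 0,"tz": -4,"rx": 0,"ry": 0,"rz": 0},{"tx": 0,"ty": 0,"tz": -7,"rx": 0,"ry": 0,"rz": 0},{"tx": 0,"ty": 0,"tz": -10,"rx": 0,"ry": 0,"rz": 0},{"tx": 0,"ty": 0,"tz": -11,"rx": 0,"ry": 0,"rz": 0}]}}

```text
time: 37.87
position: [0.4288, 0.0736, 0.128]
tool_rot: [0.23, 0.973, -0.0, 0.001]
ft_force: [1.0, -0.2, -8.6]
grip_width: 0.059
```

```bash
cat > wait.py <<'E'
from rig import robot
for i in range(5): robot.camera("top")
E
python3 wait.py; python3 mv.py .5027 -.223 .13 63.2
```

```text
t38.12 pos [0.4268 0.0737 0.1246] jaw 63.4 F [-0.73 -0.66 -9.03] M [-0.03  0.06 -0.07] w 59.3mm
[0.5027, -0.223, 0.13, 63.2] t [-20.08 -23.13  -0.58] r [-0.002 -0.004  0.003]
```

{"fn": "send_rows", "kwargs": {"deltas": [{"tx": -1.5,"ty": -1.7,"tz": 0,"rx": 0,"ry": 0,"rz": 0},{"tx": -3.6,"ty": -4.1,"tz": 0,"rx": 0,"ry": 0,"rz": 0},{"tx": -6,"ty": -6.9,"tz": 0,"rx": 0,"ry": 0,"rz": 0},{"tx": -8.4,"ty": -9.7,"tz": 0,"rx": 0,"ry": 0,"rz": 0},{"tx": -10.5,"ty": -12.1,"tz": 0,"rx": 0,"ry": 0,"rz": 0}]}}

```text
time: 38.53
position: [0.4675, -0.0832, 0.1239]
tool_rot: [0.23, 0.973, 0.0, -0.002]
ft_force: [1.9, -0.5, -8.7]
grip_width: 0.0591
```

{"fn": "send_rows", "kwargs": {"deltas": [{"tx": -2.3,"ty": -2.7,"tz": 0,"rx": 0,"ry": 0,"rz": 0},{"tx": -4.6,"ty": -5.3,"tz": 0,"rx": 0,"ry": 0,"rz": 0},{"tx": -6.8,"ty": -7.8,"tz": 0,"rx": 0,"ry": 0,"rz": 0},{"tx": -8.6,"ty": -9.9,"tz": 0,"rx": 0,"ry": 0,"rz": 0},{"tx": -9.5,"ty": -11,"tz": -0.5,"rx": 0,"ry": 0,"rz": 0}]}}

```text
time: 38.95
position: [0.5037, -0.2259, 0.1279]
tool_rot: [0.231, 0.973, -0.0, -0.001]
ft_force: [1.2, 0.1, -8.0]
grip_width: 0.0591
```

```bash
python3 wait.py; python3 wait.py; python3 mv.py .5027 -.223 .075 63.2 .5027 -.223 .067 63.2
```

```text
t39.45 pos [ 0.5036 -0.2212  0.1308] jaw 63.4 F [ 0.73  0.29 -8.21] M [-0.    0.05  0.01] w 59.9mm
[0.5027, -0.223, 0.075, 63.2] t [-0.01 -0.2   5.58] r [ 0.    -0.001  0.004]
[0.5027, -0.223, 0.067, 63.2] t [-0.01 -0.2   6.38] r [ 0.    -0.001  0.004]
```

{"fn": "send_rows", "kwargs": {"deltas": [{"tx": 0,"ty": -0.2,"tz": 1.5,"rx": 0,"ry": 0,"rz": 0},{"tx": 0,"ty": -0.2,"tz": 3,"rx": 0,"ry": 0,"rz": 0},{"tx": 0,"ty": -0.2,"tz": 4.5,"rx": 0,"ry": 0,"rz": 0},{"tx": 0,"ty": -0.2,"tz": 5.6,"rx": 0,"ry": 0,"rz": 0},{"tx": 0,"ty": -0.2,"tz": 6,"rx": 0,"ry": 0,"rz": 0}]}}

```text
time: 39.87
position: [0.5022, -0.2232, 0.0695]
tool_rot: [0.23, 0.973, 0.001, -0.001]
ft_force: [0.6, 0.1, -8.9]
grip_width: 0.0593
```

```bash
python3 wait.py; python3 wait.py; python3 mv.py .5027 -.223 .067 63.2
python3 - <<'E'
from h import *
T=robot.camera("top");S=robot.camera("side")
cv2.imwrite("pics/s4.png",cv2.resize(S["color"][190:310,280:440,::-1],None,fx=5,fy=5,interpolation=cv2.INTER_CUBIC))
E
```

```text
t40.37 pos [ 0.5034 -0.2244  0.0716] jaw 63.4 F [ 0.02  0.17 -9.41] M [ 0.05  0.07 -0.  ] w 59.2mm
[0.5027, -0.223, 0.067, 63.2] t [0.12 0.1  0.46] r [-0.     0.001  0.003]
```

View pics/s4.png

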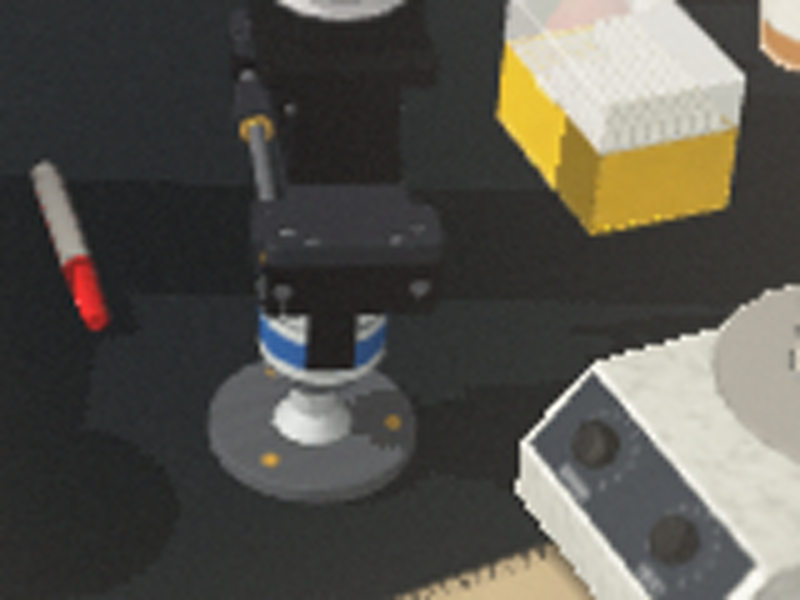

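{"fn": "send_rows", "kwargs": {"deltas": [{"tx": 0.1,"ty": 0.1,"tz": 0.2,"rx": 0,"ry": 0,"rz": 0},{"tx": 0.1,"ty": 0.1,"tz": 0.4,"rx": 0,"ry": 0,"rz": 0},{"tx": 0.1,"ty": 0.1,"tz": 0.45,"rx": 0,"ry": 0,"rz": 0},{"tx": 0.1,"ty": 0.1,"tz": 0.45,"rx": 0,"ry": 0,"rz": 0},{"tx": 0.1,"ty": 0.1,"tz": 0.45,"rx": 0,"ry": 0,"rz": 0}]}}

```text
time: 40.88
position: [0.5026, -0.2229, 0.0664]
tool_rot: [0.23, 0.973, 0.0, -0.0]
ft_force: [-0.5, -0.3, -8.3]
grip_width: 0.0593
```

```bash
python3 wait.py;python3 mv.py .5027 -.223 .0662 63.2
```

```text
t41.13 pos [ 0.5027 -0.2229  0.0665] jaw 63.4 F [-0.09  0.52 -8.09] M [-0.    0.03  0.03] w 58.9mm
[0.5027, -0.223, 0.0662, 63.2] t [-0.01 -0.01  0.03] r [-0.     0.     0.003]
```

Not yet touching. I'll lower until the load transfers.

{"fn": "send_rows", "kwargs": {"deltas": [{"tx": 0,"ty": 0,"tz": 0.07,"rx": 0,"ry": 0,"rz": 0},{"tx": 0,"ty": 0,"tz": 0.07,"rx": 0,"ry": 0,"rz": 0},{"tx": 0,"ty": 0,"tz": 0.07,"rx": 0,"ry": 0,"rz": 0},{"tx": 0,"ty": 0,"tz": 0.07,"rx": 0,"ry": 0,"rz": 0}]}}

```text
time: 41.47
position: [0.5028, -0.223, 0.0662]
tool_rot: [0.23, 0.973, -0.0, 0.0]
ft_force: [0.0, 0.1, -4.8]
grip_width: 0.0593
```

```bash
python3 wait.py;python3 mv.py .5027 -.223 .0662 63.2
```

```text
t41.72 pos [ 0.5027 -0.223   0.0661] jaw 63.4 F [-1.63  0.34 -2.66] M [0.1  0.2  0.02] w 59.4mm
[0.5027, -0.223, 0.0662, 63.2] t [-0.   -0.   -0.01] r [-0.     0.     0.003]
```

Contact; release.

{"fn": "send_rows", "kwargs": {"deltas": [{"tx": 0,"ty": 0,"tz": 0,"rx": 0,"ry": 0,"rz": 0},{"tx": 0,"ty": 0,"tz": 0,"rx": 0,"ry": 0,"rz": 0},{"tx": 0,"ty": 0,"tz": 0,"rx": 0,"ry": 0,"rz": 0},{"tx": 0,"ty": 0,"tz": 0,"rx": 0,"ry": 0,"rz": 0},{"tx": 0,"ty": 0,"tz": 0,"rx": 0,"ry": 0,"rz": 0}], "claw": 8.7}}

```text
time: 42.13
position: [0.5031, -0.2232, 0.0662]
tool_rot: [0.23, 0.973, -0.0, 0.001]
ft_force: [0.8, 0.1, 0.4]
grip_width: 0.0834
```

{"fn": "send_rows", "kwargs": {"deltas": [{"tx": 0,"ty": 0,"tz": -2,"rx": 0,"ry": 0,"rz": 0},{"tx": 0,"ty": 0,"tz": -4,"rx": 0,"ry": 0,"rz": 0},{"tx": 0,"ty": 0,"tz": -7,"rx": 0,"ry": 0,"rz": 0},{"tx": 0,"ty": 0,"tz": -10,"rx": 0,"ry": 0,"rz": 0},{"tx": 0,"ty": 0,"tz": -11,"rx": 0,"ry": 0,"rz": 0}]}}

```text
time: 42.55
position: [0.5047, -0.2242, 0.1799]
tool_rot: [0.23, 0.973, -0.001, 0.004]
ft_force: [0.7, -1.8, 0.6]
grip_width: 0.0868
```

```bash
python3 wait.py;python3 mv.py .4512 .2334 .15 63.2
```

```text
t42.80 pos [ 0.5016 -0.2222  0.1744] jaw 63.4 F [-0.59  0.46 -0.25] M [ 0.01  0.05 -0.02] w 86.9mm
[0.4512, 0.2334, 0.15, 63.2] t [24.92 38.46  2.53] r [ 0.    -0.003  0.003]
```

{"fn": "send_rows", "kwargs": {"deltas": [{"tx": 2,"ty": 3,"tz": 0,"rx": 0,"ry": 0,"rz": 0},{"tx": 4,"ty": 6.2,"tz": 0,"rx": 0,"ry": 0,"rz": 0},{"tx": 6.2,"ty": 9.6,"tz": 0,"rx": 0,"ry": 0,"rz": 0},{"tx": 8.4,"ty": 13,"tz": 0,"rx": 0,"ry": 0,"rz": 0},{"tx": 10.6,"ty": 16.4,"tz": 0,"rx": 0,"ry": 0,"rz": 0}]}}

```text
time: 43.22
position: [0.4796, -0.027, 0.1739]
tool_rot: [0.231, 0.973, 0.0, -0.002]
ft_force: [0.7, -0.1, 0.1]
grip_width: 0.0866
```

{"fn": "send_rows", "kwargs": {"deltas": [{"tx": 2.2,"ty": 3.4,"tz": 0,"rx": 0,"ry": 0,"rz": 0},{"tx": 4.4,"ty": 6.8,"tz": 0,"rx": 0,"ry": 0,"rz": 0},{"tx": 6.4,"ty": 10,"tz": 0,"rx": 0,"ry": 0,"rz": 0},{"tx": 8,"ty": 12.5,"tz": 1,"rx": 0,"ry": 0,"rz": 0},{"tx": 9,"ty": 14,"tz": 2,"rx": 0,"ry": 0,"rz": 0}]}}

```text
time: 43.63
position: [0.4619, 0.1396, 0.1543]
tool_rot: [0.229, 0.973, -0.0, -0.001]
ft_force: [0.7, 0.3, 0.5]
grip_width: 0.0872
```

```bash
sed -i 's/^for n,xy in zip.*/for n,xy in zip("ABC",[(.5787,.2475),(.5195,.3997),(.4512,.2334)]):/' loc.py
cat >> loc.py <<'E'
import sys
for k in range(1,5):
    zt=.05+.044*k
    for nm,w in(("T",W),("S",WS)):
        r=topcenter(w,(.5027,-.223),zt+.0005,.06,.005)
        if r: print("tower",k,nm,np.round(r[0],4),"r",round(r[1],4),"mean",r[2].round(4),r[3])
E
python3 loc.py;python3 mv.py .4512 .2334 .15 63.2
```

```text
A T [0.5788 0.2457] r 0.0305 mean [0.5788 0.2451] 333
A S [0.575  0.2489] r 0.0322 mean [0.5735 0.2451] 160
B T [0.5197 0.3982] r 0.0309 mean [0.5185 0.3981] 347
B S [0.5168 0.4038] r 0.0358 mean [0.5112 0.3959] 119
C T None
C S [0.4474 0.2349] r 0.0337 mean [0.4461 0.2322] 175
tower 1 T [ 0.5039 -0.2248] r 0.0301 mean [ 0.5035 -0.2245] 378
tower 1 S [ 0.5028 -0.223 ] r 0.0316 mean [ 0.4998 -0.2247] 350
t43.88 pos [0.4634 0.1361 0.155 ] jaw 63.4 F [-0.23 -0.45  0.16] M [-0.03 -0.    0.02] w 87.1mm
[0.4512, 0.2334, 0.15, 63.2] t [5.45 8.15 0.5 ] r [-0.001 -0.001  0.003]
```

View pics/loc_s.png

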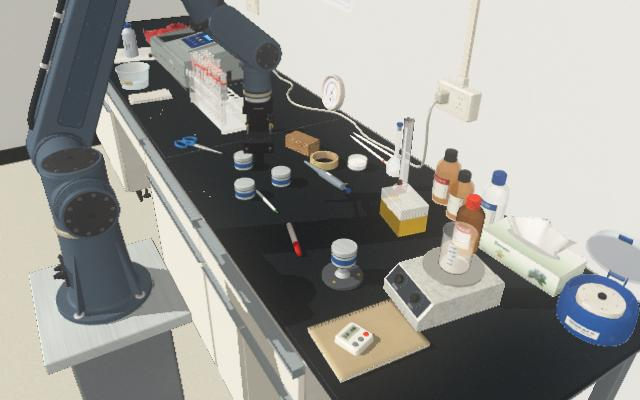

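{"fn": "send_rows", "kwargs": {"deltas": [{"tx": 1.5,"ty": 2.2,"tz": 0,"rx": 0,"ry": 0,"rz": 0},{"tx": 3.5,"ty": 5.2,"tz": 0,"rx": 0,"ry": 0,"rz": 0},{"tx": 5.45,"ty": 8.1,"tz": 0,"rx": 0,"ry": 0,"rz": 0},{"tx": 5.45,"ty": 8.1,"tz": 2,"rx": 0,"ry": 0,"rz": 0},{"tx": 5.45,"ty": 8.1,"tz": 4,"rx": 0,"ry": 0,"rz": 0}]}}

```text
time: 44.3
position: [0.4532, 0.2343, 0.1166]
tool_rot: [0.23, 0.973, 0.001, 0.002]
ft_force: [0.9, -0.8, 0.2]
grip_width: 0.0866
```

```bash
python3 wait.py;python3 wait.py;python3 mv.py .4512 .2336 .016 63.2
```

```text
t44.80 pos [0.452  0.2333 0.1167] jaw 63.3 F [ 0.65 -0.24  0.21] M [ 0.   -0.04  0.01] w 86.8mm
[0.4512, 0.2336, 0.016, 63.2] t [ 0.1  -0.02 10.07] r [0.001 0.001 0.002]
```

{"fn": "send_rows", "kwargs": {"deltas": [{"tx": 0.1,"ty": 0,"tz": 2.5,"rx": 0,"ry": 0,"rz": 0},{"tx": 0.1,"ty": 0,"tz": 5.5,"rx": 0,"ry": 0,"rz": 0},{"tx": 0.1,"ty": 0,"tz": 8.5,"rx": 0,"ry": 0,"rz": 0},{"tx": 0.1,"ty": 0,"tz": 10.05,"rx": 0,"ry": 0,"rz": 0},{"tx": 0.1,"ty": 0,"tz": 10.05,"rx": 0,"ry": 0,"rz": 0}]}}

```text
time: 45.22
position: [0.4486, 0.2333, 0.0129]
tool_rot: [0.23, 0.973, -0.001, -0.002]
ft_force: [0.3, -0.3, -0.6]
grip_width: 0.0873
```

```bash
python3 wait.py;python3 wait.py;python3 mv.py .4512 .2336 .016 63.2
```

```text
t45.72 pos [0.4508 0.2342 0.0161] jaw 63.4 F [-0.93  0.96  0.02] M [-0.06  0.04 -0.01] w 86.9mm
[0.4512, 0.2336, 0.016, 63.2] t [-0.06 -0.03  0.01] r [0.001 0.001 0.003]
```

{"fn": "send_rows", "kwargs": {"deltas": [{"tx": 0,"ty": 0,"tz": 0,"rx": 0,"ry": 0,"rz": 0},{"tx": 0,"ty": 0,"tz": 0,"rx": 0,"ry": 0,"rz": 0},{"tx": 0,"ty": 0,"tz": 0,"rx": 0,"ry": 0,"rz": 0},{"tx": 0,"ty": 0,"tz": 0,"rx": 0,"ry": 0,"rz": 0},{"tx": 0,"ty": 0,"tz": 0,"rx": 0,"ry": 0,"rz": 0}], "claw": 5}}

```text
time: 46.13
position: [0.4503, 0.234, 0.0153]
tool_rot: [0.23, 0.973, -0.0, -0.0]
ft_force: [-0.1, -0.6, -0.1]
grip_width: 0.0612
```

{"fn": "send_rows", "kwargs": {"deltas": [{"tx": 0,"ty": 0,"tz": 0,"rx": 0,"ry": 0,"rz": 0},{"tx": 0,"ty": 0,"tz": 0,"rx": 0,"ry": 0,"rz": 0},{"tx": 0,"ty": 0,"tz": 0,"rx": 0,"ry": 0,"rz": 0},{"tx": 0,"ty": 0,"tz": 0,"rx": 0,"ry": 0,"rz": 0}]}}

```text
time: 46.47
position: [0.4504, 0.234, 0.0153]
tool_rot: [0.23, 0.973, -0.0, -0.0]
ft_force: [-0.4, -0.0, -0.3]
grip_width: 0.0592
```

{"fn": "send_rows", "kwargs": {"deltas": [{"tx": 0,"ty": 0,"tz": -1.5,"rx": 0,"ry": 0,"rz": 0},{"tx": 0,"ty": 0,"tz": -4.5,"rx": 0,"ry": 0,"rz": 0},{"tx": 0,"ty": 0,"tz": -8,"rx": 0,"ry": 0,"rz": 0},{"tx": 0,"ty": 0,"tz": -12,"rx": 0,"ry": 0,"rz": 0},{"tx": 0,"ty": 0,"tz": -14,"rx": 0,"ry": 0,"rz": 0}]}}

```text
time: 46.88
position: [0.4509, 0.2342, 0.1581]
tool_rot: [0.23, 0.973, 0.001, 0.001]
ft_force: [1.4, 0.2, -5.5]
grip_width: 0.0593
```

```bash
python3 wait.py;python3 wait.py;python3 mv.py .5027 -.2235 .17 63.2
```

```text
t47.38 pos [0.4494 0.2337 0.1537] jaw 63.4 F [ 0.64  0.46 -6.9 ] M [-0.01  0.02 -0.  ] w 59.4mm
[0.5027, -0.2235, 0.17, 63.2] t [-25.26 -38.48  -1.61] r [-0.002 -0.003  0.003]
```

{"fn": "send_rows", "kwargs": {"deltas": [{"tx": -1.3,"ty": -2,"tz": -0.5,"rx": 0,"ry": 0,"rz": 0},{"tx": -3.3,"ty": -5,"tz": -1,"rx": 0,"ry": 0,"rz": 0},{"tx": -5.4,"ty": -8.2,"tz": -1.6,"rx": 0,"ry": 0,"rz": 0},{"tx": -7.5,"ty": -11.4,"tz": -1.6,"rx": 0,"ry": 0,"rz": 0},{"tx": -9.6,"ty": -14.6,"tz": -1.6,"rx": 0,"ry": 0,"rz": 0}]}}

```text
time: 47.8
position: [0.4707, 0.059, 0.171]
tool_rot: [0.23, 0.973, -0.0, -0.0]
ft_force: [1.0, 0.4, -6.0]
grip_width: 0.0592
```

{"fn": "send_rows", "kwargs": {"deltas": [{"tx": -2.1,"ty": -3.2,"tz": 0,"rx": 0,"ry": 0,"rz": 0},{"tx": -4.2,"ty": -6.4,"tz": 0,"rx": 0,"ry": 0,"rz": 0},{"tx": -6.3,"ty": -9.6,"tz": 0,"rx": 0,"ry": 0,"rz": 0},{"tx": -8.4,"ty": -12.8,"tz": 0,"rx": 0,"ry": 0,"rz": 0},{"tx": -10.2,"ty": -15.5,"tz": 0,"rx": 0,"ry": 0,"rz": 0}]}}

```text
time: 48.22
position: [0.4924, -0.1265, 0.1706]
tool_rot: [0.231, 0.973, -0.0, -0.0]
ft_force: [0.1, 0.8, -6.1]
grip_width: 0.0593
```

{"fn": "send_rows", "kwargs": {"deltas": [{"tx": -1.5,"ty": -2.3,"tz": 0,"rx": 0,"ry": 0,"rz": 0},{"tx": -3.2,"ty": -5,"tz": 0,"rx": 0,"ry": 0,"rz": 0},{"tx": -4.7,"ty": -7.2,"tz": 0,"rx": 0,"ry": 0,"rz": 0},{"tx": -5.4,"ty": -8.3,"tz": 0,"rx": 0,"ry": 0,"rz": 0},{"tx": -5.4,"ty": -8.3,"tz": 0,"rx": 0,"ry": 0,"rz": 0}]}}

```text
time: 48.63
position: [0.5044, -0.2259, 0.1707]
tool_rot: [0.232, 0.973, -0.001, 0.001]
ft_force: [-0.1, 0.8, -5.9]
grip_width: 0.0592
```

```bash
python3 wait.py;python3 wait.py;python3 mv.py .5027 -.2235 .114 63.2
```

```text
t49.13 pos [ 0.5036 -0.2214  0.1715] jaw 63.4 F [-0.63 -0.46 -5.88] M [-0.    0.01 -0.01] w 59.2mm
[0.5027, -0.2235, 0.114, 63.2] t [-0.02 -0.22  5.75] r [ 0.    -0.     0.004]
```

{"fn": "send_rows", "kwargs": {"deltas": [{"tx": 0,"ty": -0.2,"tz": 1.5,"rx": 0,"ry": 0,"rz": 0},{"tx": 0,"ty": -0.2,"tz": 3,"rx": 0,"ry": 0,"rz": 0},{"tx": 0,"ty": -0.2,"tz": 4.5,"rx": 0,"ry": 0,"rz": 0},{"tx": 0,"ty": -0.2,"tz": 5.5,"rx": 0,"ry": 0,"rz": 0},{"tx": 0,"ty": -0.2,"tz": 5.75,"rx": 0,"ry": 0,"rz": 0}]}}

```text
time: 49.55
position: [0.5016, -0.2231, 0.1122]
tool_rot: [0.23, 0.973, 0.001, -0.002]
ft_force: [-0.3, -0.1, -6.4]
grip_width: 0.0595
```

```bash
python3 wait.py;python3 wait.py;python3 mv.py .5027 -.2235 .1093 63.2
```

```text
t50.05 pos [ 0.5029 -0.2241  0.1144] jaw 63.4 F [ 0.43  0.14 -6.39] M [0.01 0.03 0.08] w 59.2mm
[0.5027, -0.2235, 0.1093, 63.2] t [0.04 0.05 0.51] r [-0.     0.001  0.003]
```

{"fn": "send_rows", "kwargs": {"deltas": [{"tx": 0,"ty": 0,"tz": 0.2,"rx": 0,"ry": 0,"rz": 0},{"tx": 0,"ty": 0,"tz": 0.4,"rx": 0,"ry": 0,"rz": 0},{"tx": 0,"ty": 0,"tz": 0.5,"rx": 0,"ry": 0,"rz": 0},{"tx": 0,"ty": 0,"tz": 0.52,"rx": 0,"ry": 0,"rz": 0},{"tx": 0,"ty": 0,"tz": 0.52,"rx": 0,"ry": 0,"rz": 0}]}}

```text
time: 50.47
position: [0.5027, -0.224, 0.1093]
tool_rot: [0.23, 0.973, -0.0, 0.0]
ft_force: [-0.8, 0.6, 2.3]
grip_width: 0.0592
```

```bash
python3 wait.py;python3 mv.py .5027 -.2235 .1093 63.2
```

```text
t50.72 pos [ 0.5027 -0.2241  0.1093] jaw 63.4 F [-3.06  0.84  5.94] M [ 0.27  0.39 -0.  ] w 59.5mm
[0.5027, -0.2235, 0.1093, 63.2] t [ 0.03  0.05 -0.  ] r [-0.     0.001  0.003]
```

{"fn": "send_rows", "kwargs": {"deltas": [{"tx": 0,"ty": 0,"tz": -0.02,"rx": 0,"ry": 0,"rz": 0},{"tx": 0,"ty": 0,"tz": -0.02,"rx": 0,"ry": 0,"rz": 0}]}}

```text
time: 50.88
position: [0.5027, -0.224, 0.1092]
tool_rot: [0.23, 0.973, -0.0, 0.0]
ft_force: [-2.4, 0.3, 5.4]
grip_width: 0.0589
```

{"fn": "send_rows", "kwargs": {"deltas": [{"tx": 0,"ty": 0,"tz": 0,"rx": 0,"ry": 0,"rz": 0},{"tx": 0,"ty": 0,"tz": 0,"rx": 0,"ry": 0,"rz": 0},{"tx": 0,"ty": 0,"tz": 0,"rx": 0,"ry": 0,"rz": 0},{"tx": 0,"ty": 0,"tz": 0,"rx": 0,"ry": 0,"rz": 0},{"tx": 0,"ty": 0,"tz": 0,"rx": 0,"ry": 0,"rz": 0}], "claw": 8.7}}

```text
time: 51.3
position: [0.5028, -0.2241, 0.1086]
tool_rot: [0.23, 0.973, -0.0, 0.0]
ft_force: [0.8, -0.2, 0.0]
grip_width: 0.0834
```

{"fn": "send_rows", "kwargs": {"deltas": [{"tx": 0,"ty": 0,"tz": -2,"rx": 0,"ry": 0,"rz": 0},{"tx": 0,"ty": 0,"tz": -4,"rx": 0,"ry": 0,"rz": 0},{"tx": 0,"ty": 0,"tz": -6,"rx": 0,"ry": 0,"rz": 0},{"tx": 0,"ty": 0,"tz": -8,"rx": 0,"ry": 0,"rz": 0},{"tx": 0,"ty": 0,"tz": -8,"rx": 0,"ry": 0,"rz": 0}]}}

```text
time: 51.72
position: [0.505, -0.2255, 0.1925]
tool_rot: [0.23, 0.973, -0.002, 0.004]
ft_force: [0.1, -1.1, -0.2]
grip_width: 0.0866
```

```bash
python3 wait.py;python3 wait.py;python3 mv.py .5190 .3995 .17 63.2
```

```text
t52.22 pos [ 0.5023 -0.2238  0.1881] jaw 63.4 F [0.28 1.11 0.09] M [-0.02 -0.01  0.03] w 87.2mm
[0.519, 0.3995, 0.17, 63.2] t [26.45 56.47  1.86] r [ 0.    -0.001  0.003]
```

{"fn": "send_rows", "kwargs": {"deltas": [{"tx": 1.3,"ty": 2.8,"tz": 0,"rx": 0,"ry": 0,"rz": 0},{"tx": 3,"ty": 6.3,"tz": 0,"rx": 0,"ry": 0,"rz": 0},{"tx": 4.7,"ty": 10,"tz": 0,"rx": 0,"ry": 0,"rz": 0},{"tx": 6.4,"ty": 13.7,"tz": 0,"rx": 0,"ry": 0,"rz": 0},{"tx": 8.1,"ty": 17.4,"tz": 0,"rx": 0,"ry": 0,"rz": 0}]}}

```text
time: 52.63
position: [0.5079, -0.0307, 0.1886]
tool_rot: [0.231, 0.973, 0.0, -0.0]
ft_force: [-0.2, -0.3, 0.3]
grip_width: 0.0869
```

{"fn": "send_rows", "kwargs": {"deltas": [{"tx": 1.7,"ty": 3.7,"tz": 0,"rx": 0,"ry": 0,"rz": 0},{"tx": 3.4,"ty": 7.4,"tz": 0,"rx": 0,"ry": 0,"rz": 0},{"tx": 5.1,"ty": 11,"tz": 0,"rx": 0,"ry": 0,"rz": 0},{"tx": 6.8,"ty": 14.6,"tz": 0,"rx": 0,"ry": 0,"rz": 0},{"tx": 8.5,"ty": 18.2,"tz": 0,"rx": 0,"ry": 0,"rz": 0}]}}

```text
time: 53.05
position: [0.5135, 0.1706, 0.1887]
tool_rot: [0.23, 0.973, -0.0, -0.0]
ft_force: [1.7, -0.3, 0.2]
grip_width: 0.0873
```

{"fn": "send_rows", "kwargs": {"deltas": [{"tx": 1.7,"ty": 3.7,"tz": 0,"rx": 0,"ry": 0,"rz": 0},{"tx": 3.4,"ty": 7.4,"tz": 0,"rx": 0,"ry": 0,"rz": 0},{"tx": 5.1,"ty": 11,"tz": 0,"rx": 0,"ry": 0,"rz": 0},{"tx": 6,"ty": 13,"tz": 1,"rx": 0,"ry": 0,"rz": 0},{"tx": 6.5,"ty": 14,"tz": 1.8,"rx": 0,"ry": 0,"rz": 0}]}}

```text
time: 53.47
position: [0.5184, 0.3264, 0.1705]
tool_rot: [0.229, 0.974, 0.001, 0.001]
ft_force: [0.2, 0.2, 0.7]
grip_width: 0.0869
```

```bash
python3 loc.py;python3 mv.py .5192 .3995 .1 63.2
```

```text
A T [0.5757 0.2211] r 0.0299 mean [0.5753 0.2208] 335
A S [0.5725 0.224 ] r 0.0336 mean [0.571 0.222] 167
B T None
B S [0.5112 0.4017] r 0.0356 mean [0.5147 0.3975] 134
C T None
C S None
tower 1 T [ 0.5035 -0.2136] r 0.0272 mean [ 0.5026 -0.2026] 25
tower 1 S [ 0.4983 -0.2252] r 0.0298 mean [ 0.4873 -0.2397] 87
tower 2 T [ 0.5038 -0.2263] r 0.0303 mean [ 0.5032 -0.2254] 418
tower 2 S [ 0.5028 -0.2234] r 0.0333 mean [ 0.4988 -0.2259] 360
t53.72 pos [0.5183 0.3213 0.1706] jaw 63.3 F [-0.66 -0.06  0.16] M [ 0.01  0.02 -0.07] w 87.2mm
[0.5192, 0.3995, 0.1, 63.2] t [3.43 7.04 7.05] r [-0.002 -0.001  0.002]
```

View pics/loc_s.png

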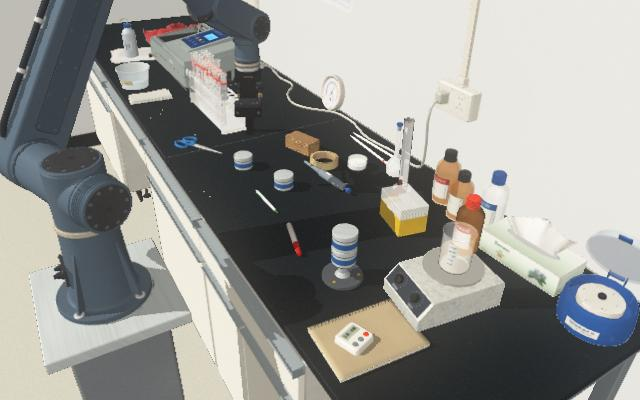

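A has been knocked about 2.5 cm (now ≈(0.577,0.223)); I'll pick it up from there later. The tower is aligned to about 2 mm. Next is B.

{"fn": "send_rows", "kwargs": {"deltas": [{"tx": 1,"ty": 2,"tz": 1,"rx": 0,"ry": 0,"rz": 0},{"tx": 2.4,"ty": 5,"tz": 3,"rx": 0,"ry": 0,"rz": 0},{"tx": 3.4,"ty": 7,"tz": 5,"rx": 0,"ry": 0,"rz": 0},{"tx": 3.4,"ty": 7,"tz": 7,"rx": 0,"ry": 0,"rz": 0},{"tx": 3.4,"ty": 7,"tz": 7,"rx": 0,"ry": 0,"rz": 0}]}}

```text
time: 54.13
position: [0.5174, 0.3985, 0.0973]
tool_rot: [0.231, 0.973, -0.003, -0.003]
ft_force: [-0.1, -0.9, -0.3]
grip_width: 0.0869
```

```bash
python3 wait.py;python3 wait.py;python3 mv.py .5192 .3995 .016 63.2
```

```text
t54.63 pos [0.5199 0.4006 0.1018] jaw 63.3 F [ 0.2  -0.21  0.45] M [0.05 0.02 0.01] w 87.1mm
[0.5192, 0.3995, 0.016, 63.2] t [ 0.02 -0.14  8.58] r [0.001 0.001 0.002]
```

{"fn": "send_rows", "kwargs": {"deltas": [{"tx": 0,"ty": -0.1,"tz": 2.5,"rx": 0,"ry": 0,"rz": 0},{"tx": 0,"ty": -0.1,"tz": 5,"rx": 0,"ry": 0,"rz": 0},{"tx": 0,"ty": -0.1,"tz": 7.5,"rx": 0,"ry": 0,"rz": 0},{"tx": 0,"ty": -0.1,"tz": 8.55,"rx": 0,"ry": 0,"rz": 0},{"tx": 0,"ty": -0.1,"tz": 8.55,"rx": 0,"ry": 0,"rz": 0}]}}

```text
time: 55.05
position: [0.517, 0.3987, 0.0126]
tool_rot: [0.23, 0.973, -0.002, -0.002]
ft_force: [0.1, 0.1, 0.6]
grip_width: 0.0873
```

```bash
python3 wait.py;python3 wait.py;python3 mv.py .5192 .3995 .016 63.2
```

```text
t55.55 pos [0.5193 0.4001 0.0162] jaw 63.4 F [ 0.16  0.4  -0.17] M [-0.02  0.02 -0.  ] w 86.6mm
[0.5192, 0.3995, 0.016, 63.2] t [-0.01 -0.06  0.02] r [0.001 0.001 0.003]
```

{"fn": "send_rows", "kwargs": {"deltas": [{"tx": 0,"ty": 0,"tz": 0,"rx": 0,"ry": 0,"rz": 0},{"tx": 0,"ty": 0,"tz": 0,"rx": 0,"ry": 0,"rz": 0},{"tx": 0,"ty": 0,"tz": 0,"rx": 0,"ry": 0,"rz": 0},{"tx": 0,"ty": 0,"tz": 0,"rx": 0,"ry": 0,"rz": 0},{"tx": 0,"ty": 0,"tz": 0,"rx": 0,"ry": 0,"rz": 0}], "claw": 5}}

```text
time: 55.97
position: [0.519, 0.3998, 0.0153]
tool_rot: [0.23, 0.973, -0.0, -0.0]
ft_force: [-0.7, 0.4, 0.1]
grip_width: 0.0616
```

{"fn": "send_rows", "kwargs": {"deltas": [{"tx": 0,"ty": 0,"tz": 0,"rx": 0,"ry": 0,"rz": 0},{"tx": 0,"ty": 0,"tz": 0,"rx": 0,"ry": 0,"rz": 0},{"tx": 0,"ty": 0,"tz": 0,"rx": 0,"ry": 0,"rz": 0},{"tx": 0,"ty": 0,"tz": 0,"rx": 0,"ry": 0,"rz": 0}]}}

```text
time: 56.3
position: [0.519, 0.3999, 0.0153]
tool_rot: [0.23, 0.973, 0.0, 0.0]
ft_force: [0.6, 0.4, 0.8]
grip_width: 0.0593
```

{"fn": "send_rows", "kwargs": {"deltas": [{"tx": 0,"ty": 0,"tz": -1.5,"rx": 0,"ry": 0,"rz": 0},{"tx": 0,"ty": 0,"tz": -4.5,"rx": 0,"ry": 0,"rz": 0},{"tx": 0,"ty": 0,"tz": -8,"rx": 0,"ry": 0,"rz": 0},{"tx": 0,"ty": 0,"tz": -12,"rx": 0,"ry": 0,"rz": 0},{"tx": 0,"ty": 0,"tz": -16,"rx": 0,"ry": 0,"rz": 0}]}}

```text
time: 56.72
position: [0.5173, 0.3989, 0.1749]
tool_rot: [0.23, 0.973, -0.002, -0.002]
ft_force: [1.9, 0.3, -4.6]
grip_width: 0.0592
```

```bash
python3 wait.py;python3 wait.py;python3 mv.py .5027 -.2225 .21 63.2
```

```text
t57.22 pos [0.5178 0.3991 0.1729] jaw 63.4 F [ 0.26 -0.52 -4.46] M [ 0.03 -0.04  0.02] w 59.2mm
[0.5027, -0.2225, 0.21, 63.2] t [-26.51 -56.26  -3.57] r [-0.004 -0.003  0.003]
```

{"fn": "send_rows", "kwargs": {"deltas": [{"tx": -1,"ty": -2.2,"tz": -1,"rx": 0,"ry": 0,"rz": 0},{"tx": -2.6,"ty": -5.5,"tz": -2,"rx": 0,"ry": 0,"rz": 0},{"tx": -4.2,"ty": -9,"tz": -3,"rx": 0,"ry": 0,"rz": 0},{"tx": -5.9,"ty": -12.5,"tz": -3.5,"rx": 0,"ry": 0,"rz": 0},{"tx": -7.5,"ty": -16,"tz": -3.5,"rx": 0,"ry": 0,"rz": 0}]}}

```text
time: 57.63
position: [0.5147, 0.2219, 0.2108]
tool_rot: [0.23, 0.973, 0.0, 0.001]
ft_force: [1.7, -0.2, -4.4]
grip_width: 0.0591
```

{"fn": "send_rows", "kwargs": {"deltas": [{"tx": -1.7,"ty": -3.6,"tz": 0,"rx": 0,"ry": 0,"rz": 0},{"tx": -3.3,"ty": -7.1,"tz": 0,"rx": 0,"ry": 0,"rz": 0},{"tx": -5,"ty": -10.6,"tz": 0,"rx": 0,"ry": 0,"rz": 0},{"tx": -6.6,"ty": -14.1,"tz": 0,"rx": 0,"ry": 0,"rz": 0},{"tx": -8.3,"ty": -17.6,"tz": 0,"rx": 0,"ry": 0,"rz": 0}]}}

```text
time: 58.05
position: [0.5088, 0.027, 0.2097]
tool_rot: [0.23, 0.973, -0.0, -0.001]
ft_force: [0.2, 0.5, -3.0]
grip_width: 0.0595
```

{"fn": "send_rows", "kwargs": {"deltas": [{"tx": -1.7,"ty": -3.6,"tz": 0,"rx": 0,"ry": 0,"rz": 0},{"tx": -3.3,"ty": -7.1,"tz": 0,"rx": 0,"ry": 0,"rz": 0},{"tx": -5,"ty": -10.6,"tz": 0,"rx": 0,"ry": 0,"rz": 0},{"tx": -6.6,"ty": -14,"tz": 0,"rx": 0,"ry": 0,"rz": 0},{"tx": -7.7,"ty": -16.4,"tz": 0,"rx": 0,"ry": 0,"rz": 0}]}}

```text
time: 58.47
position: [0.5049, -0.1561, 0.2098]
tool_rot: [0.231, 0.973, -0.001, 0.0]
ft_force: [2.1, -0.6, -3.6]
grip_width: 0.0591
```

```bash
python3 wait.py;python3 wait.py;python3 mv.py .5027 -.2225 .21 63.2
```

```text
t58.97 pos [ 0.5049 -0.1512  0.2103] jaw 63.5 F [-0.37 -0.65 -4.62] M [-0.01 -0.    0.02] w 59.2mm
[0.5027, -0.2225, 0.21, 63.2] t [-2.99 -6.48  0.03] r [ 0.    -0.     0.005]
```

{"fn": "send_rows", "kwargs": {"deltas": [{"tx": -0.8,"ty": -1.8,"tz": 0,"rx": 0,"ry": 0,"rz": 0},{"tx": -1.8,"ty": -4,"tz": 0,"rx": 0,"ry": 0,"rz": 0},{"tx": -2.7,"ty": -5.9,"tz": 0,"rx": 0,"ry": 0,"rz": 0},{"tx": -3,"ty": -6.5,"tz": 0,"rx": 0,"ry": 0,"rz": 0},{"tx": -3,"ty": -6.5,"tz": 0,"rx": 0,"ry": 0,"rz": 0}]}}

```text
time: 59.38
position: [0.5031, -0.2252, 0.2105]
tool_rot: [0.231, 0.973, -0.0, 0.001]
ft_force: [1.1, 1.4, -4.3]
grip_width: 0.0592
```

```bash
python3 wait.py;python3 wait.py;python3 mv.py .5027 -.2225 .158 63.2
```

```text
t59.88 pos [ 0.5026 -0.2235  0.2104] jaw 63.4 F [ 0.25  0.26 -3.69] M [ 0.02 -0.04  0.03] w 59.4mm
[0.5027, -0.2225, 0.158, 63.2] t [0.04 0.09 5.24] r [ 0.    -0.     0.004]
```

{"fn": "send_rows", "kwargs": {"deltas": [{"tx": 0,"ty": 0.1,"tz": 1.5,"rx": 0,"ry": 0,"rz": 0},{"tx": 0,"ty": 0.1,"tz": 3,"rx": 0,"ry": 0,"rz": 0},{"tx": 0,"ty": 0.1,"tz": 4.2,"rx": 0,"ry": 0,"rz": 0},{"tx": 0,"ty": 0.1,"tz": 5,"rx": 0,"ry": 0,"rz": 0},{"tx": 0,"ty": 0.1,"tz": 5.2,"rx": 0,"ry": 0,"rz": 0}]}}

```text
time: 60.3
position: [0.5023, -0.2225, 0.157]
tool_rot: [0.23, 0.973, 0.001, -0.001]
ft_force: [-0.6, 0.1, -4.2]
grip_width: 0.0591
```

```bash
python3 wait.py;python3 wait.py;python3 mv.py .5027 -.2225 .1533 63.2
```

```text
t60.80 pos [ 0.5033 -0.2232  0.1588] jaw 63.4 F [ 0.33 -0.64 -4.64] M [ 0.    0.03 -0.04] w 59.1mm
[0.5027, -0.2225, 0.1533, 63.2] t [0.08 0.04 0.55] r [-0.     0.001  0.003]
```

{"fn": "send_rows", "kwargs": {"deltas": [{"tx": 0.07,"ty": 0.04,"tz": 0.2,"rx": 0,"ry": 0,"rz": 0},{"tx": 0.07,"ty": 0.04,"tz": 0.4,"rx": 0,"ry": 0,"rz": 0},{"tx": 0.07,"ty": 0.04,"tz": 0.5,"rx": 0,"ry": 0,"rz": 0},{"tx": 0.07,"ty": 0.04,"tz": 0.53,"rx": 0,"ry": 0,"rz": 0},{"tx": 0.07,"ty": 0.04,"tz": 0.53,"rx": 0,"ry": 0,"rz": 0}]}}

```text
time: 61.22
position: [0.5024, -0.2223, 0.1532]
tool_rot: [0.23, 0.973, 0.0, -0.0]
ft_force: [-0.7, 1.3, -1.7]
grip_width: 0.0592
```

```bash
python3 mv.py .5027 -.2225 .1533 63.2
```

```text
t61.22 pos [ 0.5024 -0.2223  0.1532] jaw 63.4 F [-0.66  1.28 -1.67] M [ 0.1   0.16 -0.01] w 59.2mm
[0.5027, -0.2225, 0.1533, 63.2] t [-0.03 -0.01 -0.01] r [ 0.    -0.     0.003]
```

Contact. Release and retreat.

{"fn": "send_rows", "kwargs": {"deltas": [{"tx": 0,"ty": 0,"tz": 0,"rx": 0,"ry": 0,"rz": 0},{"tx": 0,"ty": 0,"tz": 0,"rx": 0,"ry": 0,"rz": 0},{"tx": 0,"ty": 0,"tz": 0,"rx": 0,"ry": 0,"rz": 0},{"tx": 0,"ty": 0,"tz": 0,"rx": 0,"ry": 0,"rz": 0},{"tx": 0,"ty": 0,"tz": 0,"rx": 0,"ry": 0,"rz": 0}], "claw": 8.7}}

```text
time: 61.63
position: [0.5029, -0.2227, 0.1533]
tool_rot: [0.23, 0.973, -0.0, 0.0]
ft_force: [-0.5, 0.1, -0.5]
grip_width: 0.0831
```

{"fn": "send_rows", "kwargs": {"deltas": [{"tx": 0,"ty": 0,"tz": -1.5,"rx": 0,"ry": 0,"rz": 0},{"tx": 0,"ty": 0,"tz": -3.5,"rx": 0,"ry": 0,"rz": 0},{"tx": 0,"ty": 0,"tz": -5.5,"rx": 0,"ry": 0,"rz": 0},{"tx": 0,"ty": 0,"tz": -7,"rx": 0,"ry": 0,"rz": 0},{"tx": 0,"ty": 0,"tz": -7,"rx": 0,"ry": 0,"rz": 0}]}}

```text
time: 62.05
position: [0.5046, -0.2238, 0.2263]
tool_rot: [0.23, 0.973, -0.001, 0.003]
ft_force: [0.7, -0.3, 0.2]
grip_width: 0.0869
```

```bash
python3 wait.py;python3 wait.py;python3 mv.py .577 .223 .17 63.2
```

```text
t62.55 pos [ 0.5024 -0.2223  0.2224] jaw 63.4 F [-0.28  1.02  0.08] M [ 0.   -0.    0.03] w 87.3mm
[0.577, 0.223, 0.17, 63.2] t [13.28 43.15  5.26] r [ 0.    -0.001  0.003]
```

{"fn": "send_rows", "kwargs": {"deltas": [{"tx": 0.9,"ty": 2.9,"tz": 0,"rx": 0,"ry": 0,"rz": 0},{"tx": 2.1,"ty": 6.7,"tz": 0,"rx": 0,"ry": 0,"rz": 0},{"tx": 3.3,"ty": 10.6,"tz": 0,"rx": 0,"ry": 0,"rz": 0},{"tx": 4.5,"ty": 14.5,"tz": 0,"rx": 0,"ry": 0,"rz": 0},{"tx": 5.7,"ty": 18.4,"tz": 0,"rx": 0,"ry": 0,"rz": 0}]}}

```text
time: 62.97
position: [0.5341, -0.0308, 0.2229]
tool_rot: [0.231, 0.973, 0.0, -0.0]
ft_force: [0.2, 0.7, 0.5]
grip_width: 0.087
```

{"fn": "send_rows", "kwargs": {"deltas": [{"tx": 1.2,"ty": 3.9,"tz": 0,"rx": 0,"ry": 0,"rz": 0},{"tx": 2.3,"ty": 7.5,"tz": 1,"rx": 0,"ry": 0,"rz": 0},{"tx": 3.3,"ty": 10.8,"tz": 2,"rx": 0,"ry": 0,"rz": 0},{"tx": 4,"ty": 13,"tz": 3,"rx": 0,"ry": 0,"rz": 0},{"tx": 4.5,"ty": 14.5,"tz": 4,"rx": 0,"ry": 0,"rz": 0}]}}

```text
time: 63.38
position: [0.559, 0.1203, 0.1825]
tool_rot: [0.229, 0.973, 0.0, 0.0]
ft_force: [-0.2, 1.0, 0.7]
grip_width: 0.0872
```

```bash
sed -i 's/(.5787,.2475)/(.577,.223)/' loc.py; python3 loc.py;python3 mv.py .577 .223 .1 63.2
```

```text
A T [0.5526 0.2208] r 0.017 mean [0.5503 0.2209] 31
A S [0.569  0.2242] r 0.0335 mean [0.5706 0.2221] 161
B T None
B S None
C T None
C S None
tower 1 T [ 0.5049 -0.2123] r 0.026 mean [ 0.5055 -0.2011] 21
tower 1 S [ 0.4976 -0.2261] r 0.0298 mean [ 0.4874 -0.24  ] 89
tower 2 T [ 0.5049 -0.2113] r 0.0266 mean [ 0.5072 -0.2022] 12
tower 2 S [ 0.4988 -0.2262] r 0.031 mean [ 0.4913 -0.2426] 108
tower 3 T [ 0.5016 -0.2235] r 0.0302 mean [ 0.5017 -0.2229] 456
tower 3 S [ 0.5006 -0.2221] r 0.0325 mean [ 0.4969 -0.2237] 358
t63.63 pos [0.559  0.1168 0.1831] jaw 63.4 F [-0.26  0.04 -0.4 ] M [-0.01  0.06  0.02] w 87.2mm
[0.577, 0.223, 0.1, 63.2] t [ 3.15 10.31  8.31] r [-0.001  0.     0.003]
```

View pics/loc_s.png

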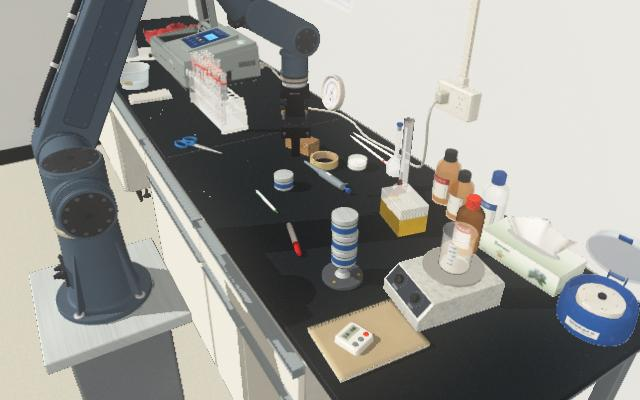

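Tower of three is within about 2 mm of the seat axis. Next is A at (0.5753,0.2233).

{"fn": "send_rows", "kwargs": {"deltas": [{"tx": 1,"ty": 3,"tz": 1.5,"rx": 0,"ry": 0,"rz": 0},{"tx": 2.2,"ty": 6.5,"tz": 4,"rx": 0,"ry": 0,"rz": 0},{"tx": 3.2,"ty": 9.5,"tz": 6.5,"rx": 0,"ry": 0,"rz": 0},{"tx": 3.3,"ty": 10.2,"tz": 8.2,"rx": 0,"ry": 0,"rz": 0},{"tx": 3.3,"ty": 10.2,"tz": 8.2,"rx": 0,"ry": 0,"rz": 0}]}}

```text
time: 64.05
position: [0.5735, 0.2238, 0.098]
tool_rot: [0.23, 0.973, -0.001, -0.002]
ft_force: [-0.5, -0.6, -0.2]
grip_width: 0.087
```

```bash
python3 wait.py;python3 wait.py;python3 mv.py .5753 .2233 .016 63.2
```

```text
t64.55 pos [0.5756 0.2228 0.102 ] jaw 63.3 F [ 0.12 -0.28  0.07] M [-0.02 -0.02 -0.  ] w 87.2mm
[0.5753, 0.2233, 0.016, 63.2] t [0.06 0.02 8.6 ] r [0.001 0.001 0.002]
```

{"fn": "send_rows", "kwargs": {"deltas": [{"tx": 0.05,"ty": 0,"tz": 2.5,"rx": 0,"ry": 0,"rz": 0},{"tx": 0.05,"ty": 0,"tz": 5,"rx": 0,"ry": 0,"rz": 0},{"tx": 0.05,"ty": 0,"tz": 7.5,"rx": 0,"ry": 0,"rz": 0},{"tx": 0.05,"ty": 0,"tz": 8.55,"rx": 0,"ry": 0,"rz": 0},{"tx": 0.05,"ty": 0,"tz": 8.55,"rx": 0,"ry": 0,"rz": 0}]}}

```text
time: 64.97
position: [0.5726, 0.223, 0.0131]
tool_rot: [0.23, 0.973, -0.001, -0.003]
ft_force: [-1.2, -0.2, -0.2]
grip_width: 0.0871
```

```bash
python3 wait.py;python3 wait.py;python3 mv.py .5753 .2233 .016 63.2
```

```text
t65.47 pos [0.5751 0.2237 0.0163] jaw 63.4 F [ 0.72 -0.26 -0.72] M [-0.01  0.07  0.05] w 87.4mm
[0.5753, 0.2233, 0.016, 63.2] t [-0.04 -0.03  0.03] r [0.001 0.001 0.003]
```

{"fn": "send_rows", "kwargs": {"deltas": [{"tx": 0,"ty": 0,"tz": 0,"rx": 0,"ry": 0,"rz": 0},{"tx": 0,"ty": 0,"tz": 0,"rx": 0,"ry": 0,"rz": 0},{"tx": 0,"ty": 0,"tz": 0,"rx": 0,"ry": 0,"rz": 0},{"tx": 0,"ty": 0,"tz": 0,"rx": 0,"ry": 0,"rz": 0},{"tx": 0,"ty": 0,"tz": 0,"rx": 0,"ry": 0,"rz": 0}], "claw": 5}}

```text
time: 65.88
position: [0.5746, 0.2236, 0.0155]
tool_rot: [0.23, 0.973, -0.0, -0.0]
ft_force: [0.7, -1.3, -0.2]
grip_width: 0.0615
```

{"fn": "send_rows", "kwargs": {"deltas": [{"tx": 0,"ty": 0,"tz": 0,"rx": 0,"ry": 0,"rz": 0},{"tx": 0,"ty": 0,"tz": 0,"rx": 0,"ry": 0,"rz": 0},{"tx": 0,"ty": 0,"tz": 0,"rx": 0,"ry": 0,"rz": 0},{"tx": 0,"ty": 0,"tz": 0,"rx": 0,"ry": 0,"rz": 0}]}}

```text
time: 66.22
position: [0.5747, 0.2236, 0.0155]
tool_rot: [0.23, 0.973, -0.0, -0.0]
ft_force: [0.8, 0.3, -0.6]
grip_width: 0.0594
```

{"fn": "send_rows", "kwargs": {"deltas": [{"tx": 0,"ty": 0,"tz": -2,"rx": 0,"ry": 0,"rz": 0},{"tx": 0,"ty": 0,"tz": -6,"rx": 0,"ry": 0,"rz": 0},{"tx": 0,"ty": 0,"tz": -10,"rx": 0,"ry": 0,"rz": 0},{"tx": 0,"ty": 0,"tz": -14,"rx": 0,"ry": 0,"rz": 0},{"tx": 0,"ty": 0,"tz": -18,"rx": 0,"ry": 0,"rz": 0}]}}

```text
time: 66.63
position: [0.574, 0.2234, 0.1969]
tool_rot: [0.23, 0.973, -0.0, -0.001]
ft_force: [1.0, -0.3, -0.6]
grip_width: 0.0593
```

```bash
python3 wait.py;python3 heft.py|cut -c1-50;python3 mv.py .503 -.2225 .25 63.2
```

```text
F [-0.037 -0.046 -1.16 ] sd [0.37 0.49 0.55] tau [
t67.68 pos [0.5747 0.2236 0.1956] jaw 63.4 F [ 0.2   1.33 -1.85] M [0.   0.06 0.02] w 59.5mm
[0.503, -0.2225, 0.25, 63.2] t [-13.59 -43.09  -5.44] r [0.    0.    0.003]
```

{"fn": "send_rows", "kwargs": {"deltas": [{"tx": -0.7,"ty": -2.2,"tz": -1.4,"rx": 0,"ry": 0,"rz": 0},{"tx": -1.7,"ty": -5.4,"tz": -2.8,"rx": 0,"ry": 0,"rz": 0},{"tx": -2.8,"ty": -8.8,"tz": -4.2,"rx": 0,"ry": 0,"rz": 0},{"tx": -3.9,"ty": -12.4,"tz": -5.4,"rx": 0,"ry": 0,"rz": 0},{"tx": -5,"ty": -16,"tz": -5.4,"rx": 0,"ry": 0,"rz": 0}]}}

```text
time: 68.1
position: [0.549, 0.0568, 0.2524]
tool_rot: [0.23, 0.973, 0.0, 0.003]
ft_force: [0.7, -0.2, -0.7]
grip_width: 0.0594
```

{"fn": "send_rows", "kwargs": {"deltas": [{"tx": -1.1,"ty": -3.6,"tz": 0,"rx": 0,"ry": 0,"rz": 0},{"tx": -2.2,"ty": -7.1,"tz": 0,"rx": 0,"ry": 0,"rz": 0},{"tx": -3.3,"ty": -10.6,"tz": 0,"rx": 0,"ry": 0,"rz": 0},{"tx": -4.4,"ty": -14,"tz": 0,"rx": 0,"ry": 0,"rz": 0},{"tx": -5.5,"ty": -17.2,"tz": 0,"rx": 0,"ry": 0,"rz": 0}]}}

```text
time: 68.52
position: [0.5191, -0.1221, 0.2499]
tool_rot: [0.23, 0.973, -0.0, 0.0]
ft_force: [1.0, -0.1, -0.9]
grip_width: 0.0597
```

```bash
python3 wait.py;python3 wait.py;python3 mv.py .503 -.2225 .25 63.2
```

```text
t69.02 pos [ 0.5198 -0.119   0.2496] jaw 63.5 F [ 0.2  -0.32  0.37] M [-0.04  0.02 -0.03] w 59.3mm
[0.503, -0.2225, 0.25, 63.2] t [ -3.11 -10.01  -0.04] r [ 0.    -0.     0.005]
```

{"fn": "send_rows", "kwargs": {"deltas": [{"tx": -0.8,"ty": -2.5,"tz": 0,"rx": 0,"ry": 0,"rz": 0},{"tx": -1.8,"ty": -5.7,"tz": 0,"rx": 0,"ry": 0,"rz": 0},{"tx": -2.7,"ty": -8.6,"tz": 0,"rx": 0,"ry": 0,"rz": 0},{"tx": -3.1,"ty": -10,"tz": 0,"rx": 0,"ry": 0,"rz": 0},{"tx": -3.1,"ty": -10,"tz": 0,"rx": 0,"ry": 0,"rz": 0}]}}

```text
time: 69.43
position: [0.5027, -0.226, 0.2496]
tool_rot: [0.232, 0.973, -0.001, 0.0]
ft_force: [0.3, 0.1, -0.8]
grip_width: 0.0592
```

```bash
python3 wait.py;python3 wait.py;python3 mv.py .503 -.2225 .2025 63.2
```

```text
t69.93 pos [ 0.5028 -0.2228  0.2496] jaw 63.4 F [-0.46  0.72 -2.15] M [ 0.06 -0.01 -0.02] w 59.5mm
[0.503, -0.2225, 0.2025, 63.2] t [-0.01  0.04  4.71] r [ 0.    -0.     0.004]
```

{"fn": "send_rows", "kwargs": {"deltas": [{"tx": 0,"ty": 0.03,"tz": 1.3,"rx": 0,"ry": 0,"rz": 0},{"tx": 0,"ty": 0.03,"tz": 2.6,"rx": 0,"ry": 0,"rz": 0},{"tx": 0,"ty": 0.03,"tz": 3.8,"rx": 0,"ry": 0,"rz": 0},{"tx": 0,"ty": 0.03,"tz": 4.5,"rx": 0,"ry": 0,"rz": 0},{"tx": 0,"ty": 0.03,"tz": 4.7,"rx": 0,"ry": 0,"rz": 0}]}}

```text
time: 70.35
position: [0.5021, -0.2226, 0.2013]
tool_rot: [0.23, 0.973, 0.001, -0.001]
ft_force: [0.3, 0.9, -1.1]
grip_width: 0.0592
```

```bash
python3 wait.py;python3 wait.py;python3 mv.py .503 -.2225 .1975 63.2
```

```text
t70.85 pos [ 0.5029 -0.2234  0.203 ] jaw 63.4 F [ 0.23 -0.15 -0.71] M [-0.04 -0.03 -0.  ] w 59.4mm
[0.503, -0.2225, 0.1975, 63.2] t [0.03 0.08 0.55] r [-0.     0.001  0.003]
```

{"fn": "send_rows", "kwargs": {"deltas": [{"tx": 0,"ty": 0.06,"tz": 0.2,"rx": 0,"ry": 0,"rz": 0},{"tx": 0,"ty": 0.06,"tz": 0.4,"rx": 0,"ry": 0,"rz": 0},{"tx": 0,"ty": 0.06,"tz": 0.5,"rx": 0,"ry": 0,"rz": 0},{"tx": 0,"ty": 0.06,"tz": 0.52,"rx": 0,"ry": 0,"rz": 0},{"tx": 0,"ty": 0.06,"tz": 0.52,"rx": 0,"ry": 0,"rz": 0}]}}

```text
time: 71.27
position: [0.503, -0.2227, 0.1974]
tool_rot: [0.23, 0.973, 0.0, -0.0]
ft_force: [0.1, 1.3, 0.8]
grip_width: 0.0592
```

```bash
python3 mv.py .503 -.2225 .1975 63.2
```

```text
t71.27 pos [ 0.503  -0.2227  0.1974] jaw 63.4 F [0.08 1.34 0.82] M [ 0.06  0.03 -0.06] w 59.2mm
[0.503, -0.2225, 0.1975, 63.2] t [ 0.01  0.02 -0.01] r [ 0.    -0.     0.003]
```

Contact. Release and retreat straight up, then away.

{"fn": "send_rows", "kwargs": {"deltas": [{"tx": 0,"ty": 0,"tz": 0,"rx": 0,"ry": 0,"rz": 0},{"tx": 0,"ty": 0,"tz": 0,"rx": 0,"ry": 0,"rz": 0},{"tx": 0,"ty": 0,"tz": 0,"rx": 0,"ry": 0,"rz": 0},{"tx": 0,"ty": 0,"tz": 0,"rx": 0,"ry": 0,"rz": 0},{"tx": 0,"ty": 0,"tz": 0,"rx": 0,"ry": 0,"rz": 0}], "claw": 8.7}}

```text
time: 71.68
position: [0.503, -0.2228, 0.1973]
tool_rot: [0.23, 0.973, -0.0, 0.0]
ft_force: [-0.5, 0.5, 0.3]
grip_width: 0.0832
```

{"fn": "send_rows", "kwargs": {"deltas": [{"tx": 0,"ty": 0,"tz": -1.5,"rx": 0,"ry": 0,"rz": 0},{"tx": 0,"ty": 0,"tz": -3.5,"rx": 0,"ry": 0,"rz": 0},{"tx": 0,"ty": 0,"tz": -5.5,"rx": 0,"ry": 0,"rz": 0},{"tx": 0,"ty": 0,"tz": -7,"rx": 0,"ry": 0,"rz": 0},{"tx": 0,"ty": 0,"tz": -8,"rx": 0,"ry": 0,"rz": 0}]}}

```text
time: 72.1
position: [0.5037, -0.2232, 0.2792]
tool_rot: [0.23, 0.973, -0.001, 0.001]
ft_force: [0.1, 0.6, -0.1]
grip_width: 0.0869
```

{"fn": "send_rows", "kwargs": {"deltas": [{"tx": 0.8,"ty": 2.5,"tz": 0,"rx": 0,"ry": 0,"rz": 0},{"tx": 2,"ty": 6,"tz": 0,"rx": 0,"ry": 0,"rz": 0},{"tx": 4,"ty": 9.5,"tz": 0,"rx": 0,"ry": 0,"rz": 0},{"tx": 6,"ty": 13,"tz": 0,"rx": 0,"ry": 0,"rz": 0},{"tx": 8,"ty": 16,"tz": 0,"rx": 0,"ry": 0,"rz": 0}]}}

```text
time: 72.52
position: [0.5028, -0.0418, 0.277]
tool_rot: [0.231, 0.973, 0.0, -0.0]
ft_force: [0.4, -0.6, -1.0]
grip_width: 0.0871
```

```bash
python3 wait.py; python3 wait.py; python3 loc.py | grep -E "tower (3|4)";python3 mv.py
python3 - <<'E'
from h import *
T=robot.camera("top");S=robot.camera("side")
for n,c in(("top",T),("side",S)):
    W=cloud(c)
    for l in ["lab_timer_center","log_book_top","marker_a_center","pen_a_center","micropipette_center"]:
        for d in robot.outline_of(l,n)[:1]:
            P=W[d["pixels"]];P=P[~np.isnan(P[:,0])]
            print(n,l,len(P),"z",np.percentile(P[:,2],[10,50,90]).round(4),cv2.minAreaRect(P[:,:2].astype(np.float32)))
im=cv2.resize(S["color"][190:390,270:470,::-1],None,fx=3,fy=3,interpolation=cv2.INTER_CUBIC)
cv2.imwrite("pics/fin.png",im)
E
```

```text
tower 3 T [ 0.5011 -0.217 ] r 0.0284 mean [ 0.4811 -0.2105] 18
tower 3 S [ 0.4979 -0.2231] r 0.0302 mean [ 0.4855 -0.2362] 107
tower 4 T [ 0.5034 -0.2247] r 0.0301 mean [ 0.5033 -0.2242] 503
tower 4 S [ 0.4995 -0.2223] r 0.0319 mean [ 0.4991 -0.2251] 360
t73.27 pos [ 0.5033 -0.0443  0.2773] jaw 63.3 F [-0.46  0.11  0.6 ] M [-0.05  0.03  0.02] w 86.9mm
top lab_timer_center 444 z [0.0224 0.0261 0.0291] ((0.41047027707099915, -0.408229798078537), (0.06050247699022293, 0.06085805222392082), 18.90167236328125)
top log_book_top 2911 z [0.0084 0.011  0.0136] ((0.4400802254676819, -0.415224552154541), (0.1491851806640625, 0.2113151103258133), 86.09457397460938)
top pen_a_center 105 z [0.0044 0.0084 0.0111] ((0.48744234442710876, 0.169694721698761), (0.009229014627635479, 0.12083026766777039), 1.6997281312942505)
top micropipette_center 440 z [0.0147 0.0219 0.0272] ((0.712611973285675, 0.20893818140029907), (0.027221275493502617, 0.2021346390247345), 2.9898264408111572)
side lab_timer_center 800 z [0.0187 0.0251 0.0275] ((0.406707763671875, -0.41043201088905334), (0.06319763511419296, 0.06369519233703613), 19.32808494567871)
side log_book_top 4805 z [0.0084 0.0108 0.013 ] ((0.44165390729904175, -0.4085533022880554), (0.16172945499420166, 0.21211569011211395), 86.00682067871094)
side marker_a_center 181 z [0.0098 0.0146 0.0175] ((0.46752235293388367, -0.040968701243400574), (0.13192296028137207, 0.018590394407510757), 73.3338394165039)
side pen_a_center 117 z [0.0005 0.0073 0.0104] ((0.48790398240089417, 0.17438659071922302), (0.019772149622440338, 0.1509166657924652), 1.7528175115585327)
side micropipette_center 317 z [0.0098 0.0193 0.0262] ((0.7178476452827454, 0.2000800371170044), (0.047011300921440125, 0.23421993851661682), 5.877690315246582)
```

View pics/fin.png

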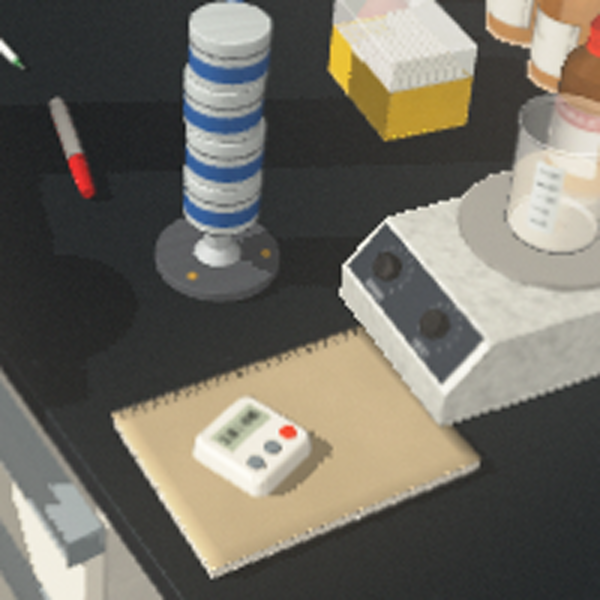

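The four-tin tower stands straight at crop (225,120). The timer lies flat on the notebook at (255,445), 3 cm from the notebook's centre, and the bystanders haven't moved. I'm handing in.

```bash
python3 -c "
from rig import robot
print(robot.hand_in())"
```

```text
the job is handed in; nothing more can be done
None
```

I moved the timer onto the notebook and stacked all four tins on the stand, heaviest at the bottom. The job was handed in at about 73 s of the 210 s allowed, and no verdict was reported.

- **Weights:** the four tins read about 850, 620, 450 and 110 g on the wrist force sensor. The smallest gap is about 170 g against roughly 15 g of reading error, so the order is not in doubt. The top tin was hefted twice and agreed both times.
- **Knocked tin:** the lightest tin was knocked about 2.5 cm aside during the run. I found it again with the cameras before picking it up.
- **Tower:** seen from the top camera as each tin was placed, every tin was within about 3 mm of the seat's centre (limit 12 mm). The side camera's depth cloud read up to 4 mm differently in x, and I put that down to viewing only part of the rim. The final picture shows the tower upright, but I did not measure its tilt or speed separately.
- **Timer:** its top is about 0.026 m above the bench, which fits lying flat on the 10 mm cover. Its centre is about 3 cm from the notebook's centre, well inside the edges.
- **Bystanders:** the pen, marker and pipette read within about 1.5 cm of their starting places, which I take as measurement scatter since the robot never touched them. In the last top picture the network missed the marker, so its check rests on the side camera alone.

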